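# Rock a stuck V-block out of a shaft fixture

### The arm

A 6-joint arm with a two-finger parallel gripper is mounted at the origin on a cart in front of the work surface, level with it; the furniture and walls round the work are solid. World frame = base frame: x ahead of the robot, y to its left, z up, the work surface at z = 0. Lengths are in mm, angles in rad, forces in N, time in s.
With the tool pointing down it reaches from about 275 to 850 mm from the base axis. Payload 5.2 kg.
Tool frame: the origin (TCP) lies midway between the tips of the shut fingers; the grasp point (between the pads) lies 19 mm behind it; z points along the fingers, y is the line along which they close (so a half turn about z gives the same grasp; the last joint's range is limited). The gripper opens to 85 mm and grips with 20 to 120 N. Pads are 22 mm wide; open, the fingers measure 114 mm over their backs; the gripper's body (76 mm by 85 mm) begins 54 mm behind the grasp point. The pads swing forward as they close: fully open they stand 13 mm farther back than shut.
Start: joints at [-1.502, 0.259, 1.535, -0, 1.348, -0.203], TCP at [147.677, -529.808, 231.31] pointing down, gripper open.
Joint ranges: [-3.14, 3.14], [-0.91, 2.08], [0.19, 2.58], [-1.22, 4.36], [0.22, 2.71], [-3.12, 3.12]. Speed limits (rad/s): [2.57, 2.57, 3.14, 3.14, 3.14, 3.14].

### API

Orientations are given as a rotation vector (axis times angle).
In Python, from workcell import telemetry, vision, order gives the robot as it stands.
- The arm moves only by the tool carry_out, never from a script. Its argument "series" is a list of rows, each a list of 5 numbers: the shift along the tool's x, y, z in cm, then the turn about the tool's z in rad, then the finger opening in cm, from 0 to 8.54. A call has 1 to 10 rows; each row is the pose to reach, as a shift and turn from the pose commanded when the call began, along the tool's axes at that moment; what a row does not reach only later rows make up. A row lasts 1/10 s, in which the tool goes at most 50 mm and 8.59 degrees, less where a joint would pass 70% of its speed; a pose out of reach is approached as far as the arm can. A call with a gripper value outside its range is refused whole. The fingers move at their own pace and stop on an object; "grip_force" is the grip in N (left out, the last holds). Time passes only in rows, so rows that repeat a pose let the fingers close. It gives the time, the measured TCP pose, the force, the opening and the grip force at its end, in the units of the state.
- telemetry.get_state(): the state, without advancing time (a new reading comes with each control period).
- vision.camera(name): name is "side" or "top"; returns the picture (480x640x3 uint8, red, green, blue); there is no depth.
- vision.camera_params(name): a dict with "fx", "fy", "cx", "cy" (pixels), "view" (4x4, takes a point from world to camera coordinates). Camera axes: x right, y up, looking along -z (the intrinsics and any distortion apply to the point x, -y, -z); pixel columns grow to the right and rows downward; lengths in mm; the calibration is good to about 2 mm. A picture is of the moment at which its call begins. camera_params takes no time and is no camera call.
- order.sign_off(): hands the job in; it is judged then, once.
The state is a dict: "t": time; "joint_pos": joint angles; "qd": joint speeds; "joint_torque": joint torques, N m; "eef_pos": TCP position; "tcp_rot": TCP orientation; "wrist_force": force on the tool from outside, world axes, zero at the start; "torque": the same for the moment, N m; "gripper_width": opening from 0.0 (shut) to 1.0 (fully open); "grip_force": force on a finger pad.
Only numpy, scipy, OpenCV 4.12 (cv2) and the standard library are available. Lean on these libraries where they do the work, as an engineer would, in place of code of your own. Each camera call takes 0.05 s, during which the arm holds its last target. There are 200 camera calls.

### The job

The black V-block of the aluminium shaft fixture is worn and must come out, but its two spring plungers hold it so tightly that a straight pull lifts the whole loose fixture. Take it by its two ends, rock it clearly from side to side several times while easing it up until it frees, and finish while still holding it level, just clear of the plate (about a finger's breadth) over the pocket it came from. The fixture must stay flat on the bench, the bright V-block must stay seated in its pocket, and the things lying around must stay where they are.

Things in the scene. Friction and masses are not known exactly. Their poses are not given: they have to be found in the camera images.
- fixture: Loose aluminium plate, 210 (its x) x 150 (y) x 26 mm high, 2.2 kg, lying on the bench, not fastened. Origin: centre of its underside; z up. Two pockets on its centre line y = 0, at x = -52 and +32 mm; a V-block stands in each, which one where varies. At x = +94 mm stands a steel end stop, 30 mm wide, 60 mm above the plate, its stop screw reaching back to x = +81 mm.
- pocket_open (a point): Middle of the pocket at the fixture's x = -52 mm, midway between its two balls (17 mm above the bench, 9 mm below the plate's top). Axes as the fixture's. Pocket: 23.5 mm (x) x 53 mm (y), 20 mm deep, flat floor 6 mm above the bench. From +y and -y a 9 mm ball plunger presses on the middle of the block's end faces: spring about 34 N, 1.5 mm of give.
- pocket_stop (a point): The same point of the same kind of pocket at the fixture's x = +32 mm, the one nearer the end stop. In either pocket the balls' friction holds the block with about 40 N against a straight pull, but some 20 N already lift or tip the fixture. The balls let go when the block has risen about 12 mm.
- black_vblock: Black V-block to take out: 22 mm thick (its x), 50 mm long (y), 66 mm high, 0.4 kg; a 26 mm wide, 11.5 mm deep V notch in its top runs along x. Origin: centre of its underside; axes parallel to the fixture's while seated. Seated, its underside is 6 mm above the bench and its upper 46 mm stand above the plate: grip its flat 22 mm wide end faces, 50 mm apart, from above.
- black_end_left (a point): Top middle of the black V-block's +y end face. To free the block turn it to and fro about the line along the fixture's x axis between the two balls: one end slides up, the other down, with little pull on the plate. Raise it about 3 mm with each swing. The pocket allows 7 to 8 degrees either way at first; under 3 degrees does little.
- black_end_right (a point): Top middle of the black V-block's -y end face. On the first swing one lower end stands on the pocket's floor, so the middle must rise by 25 mm x tilt (rad), 3 mm at 7 degrees.
- bright_vblock: The bright steel V-block of the same size, 0.4 kg, in the other pocket, 84 mm away along the fixture's x. Stays seated. Origin: centre of its underside.
- filling_hopper: Large fixed grey filling hopper on the bench, ahead and to the right of the fixture, about 0.3 m high; its front, nearest the robot, is about 0.5 m ahead of the robot's base between 0.2 m to the right and 0.05 m to the left. Pass in front of it with the arm. Origin: under its middle.
- shaft: Turned steel shaft lying on the bench beside the fixture, 145 mm long (along its y), 22 mm thick. Origin: under its middle. Leave alone.
- bush: Bronze flanged bush, 40 mm across, 26 mm high, standing on the bench beyond the fixture. Origin: centre of its underside. Leave alone.
- dropper: Small red and white dropper bottle, 25 mm across, 80 mm high, standing beyond the fixture. Origin: centre of its underside. Leave alone.
- hexkey: Dark L-shaped hex key, 88 x 33 x 6 mm, lying on the bench to the left of the fixture. Origin: under its middle. Leave alone.
Things that resemble listed ones, but are neither listed nor needed, are in the scene too. What is shaped like the black_vblock but blue is not meant. What is shaped like the bright_vblock but green is not meant.

How it is judged:
By the outcome, as a careful person would: the job done as asked, in the order asked, and still so for the second after the job is handed in, while the arm keeps its last pose, push and grip.
It also fails if it takes over 45 s, if anything falls off the work surface, if the arm or the gripper's body presses on something with over 40 N, if the wrist force passes 120 N, or if a joint passes its speed limit or range.

## Working session

There is one attempt and no reset: what is moved stays moved. The work goes in short steps, Python scripts to look and compute and a tool call to move; the robot and the scene stay as the last step left them, time stands still between calls to the robot, and variables do not carry over. Pictures are saved under pics/ and viewed, at most 10 in all, crops included, and the job is handed in when it is done.

Besides the shell and the picture viewer there is one more tool, called in YAML: its name, and indented under it one key for each argument. carry_out: Moves the arm, as the interface text tells. Its arguments: {"type":"object","properties":{"series":{"type":"array","items":{"type":"array","items":{"type":"number"}}},"grip_force":{"type":"number"}},"required":["series"]}

```bash
ls; mkdir -p pics; python3 - <<'E'
from workcell import telemetry, vision
import cv2
for n in("side","top"):
    cv2.imwrite(f"pics/{n}0.png",cv2.cvtColor(vision.camera(n),cv2.COLOR_RGB2BGR)); print(vision.camera_params(n))
print(telemetry.get_state())
E
```

```text
pics
{'fx': 560.2097027649501, 'fy': 560.2097027649501, 'cx': 310.31397090626325, 'cy': 237.86932414807737, 'view': array([[-9.52488660e-01,  3.04321749e-01,  1.23945684e-02,
         4.43690515e+02],
       [-2.60339821e-01, -8.34602436e-01,  4.85450257e-01,
         2.08263853e+02],
       [ 1.58077609e-01,  4.59159065e-01,  8.74176425e-01,
        -1.32810468e+03],
       [ 0.00000000e+00,  0.00000000e+00,  0.00000000e+00,
         1.00000000e+00]])}
{'fx': 445.85613039221437, 'fy': 445.85613039221437, 'cx': 319.11724409385346, 'cy': 226.39452819679082, 'view': array([[-2.03789600e-02, -9.99777957e-01,  5.36052844e-03,
         1.73414505e+02],
       [ 9.77960542e-01, -1.88193296e-02,  2.07939922e-01,
        -5.14645303e+02],
       [-2.07792869e-01,  9.47998465e-03,  9.78126911e-01,
        -8.58618638e+02],
       [ 0.00000000e+00,  0.00000000e+00,  0.00000000e+00,
         1.00000000e+00]])}
{'t': 0.1, 'joint_pos': array([-1.50180231e+00,  2.59247718e-01,  1.53599437e+00, -4.07870089e-06,
        1.34800143e+00, -2.02761149e-01]), 'qd': array([ 0.00067863, -0.00124249, -0.00346565,  0.00058415, -0.00201999,
        0.00010154]), 'joint_torque': array([ 3.11068645e-03, -4.46964920e+01, -2.91250259e+01, -2.40790359e-04,
        6.07909140e-03,  2.28209217e-05]), 'eef_pos': array([ 147.64014485, -529.31059818,  230.56156866]), 'tcp_rot': array([-3.11100363e+00, -4.25337932e-01, -1.66990351e-04]), 'wrist_force': array([0.17682869, 0.14066334, 0.81702532]), 'torque': array([-0.01684372,  0.04660532,  0.03492817]), 'grip_force': 0.0, 'gripper_width': 0.9996738697513894}
```

View pics/side0.png

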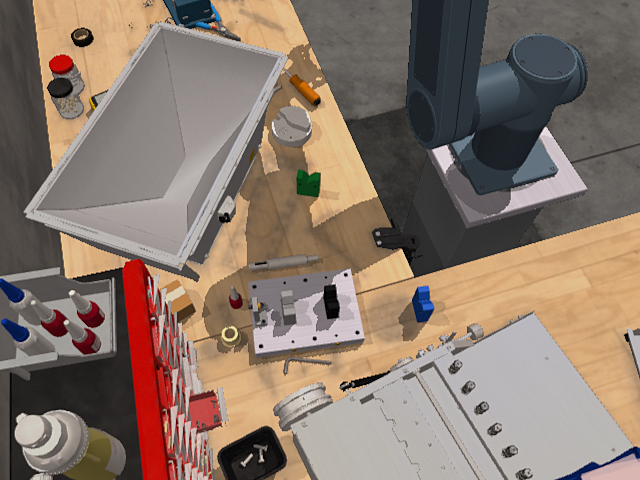

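View pics/top0.png

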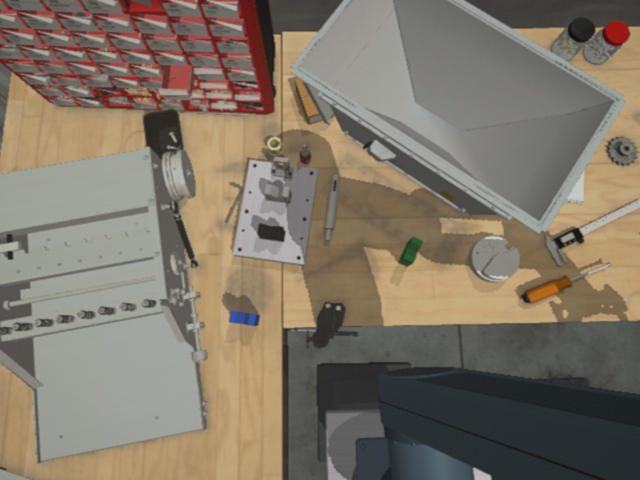

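The side view shows the fixture at about (305,312) with the black block at (331,301). In the top view the plate is at (275,212), the black block at (270,232), the bright block at (275,190) and the end stop at (281,168). The blue and green decoys are elsewhere. I'll enlarge both views and measure.

```bash
cat > h.py <<'E'
import numpy as np, cv2
from workcell import vision, telemetry
P={n:vision.camera_params(n) for n in("side","top")}
def ray(n,u,v):
    p=P[n];V=p["view"];R=V[:3,:3];t=V[:3,3]
    d=R.T@np.array([(u-p["cx"])/p["fx"],-(v-p["cy"])/p["fy"],-1.]);return -R.T@t,d
def onz(n,u,v,z):
    o,d=ray(n,u,v);return o+d*(z-o[2])/d[2]
def proj(n,X):
    p=P[n];V=p["view"];c=V[:3,:3]@np.array(X)+V[:3,3]
    return np.array([p["cx"]-p["fx"]*c[0]/c[2],p["cy"]+p["fy"]*c[1]/c[2]])
def tri(*obs):
    A=np.zeros((3,3));b=np.zeros(3)
    for n,u,v in obs:
        o,d=ray(n,u,v);d/=np.linalg.norm(d);M=np.eye(3)-np.outer(d,d);A+=M;b+=M@o
    return np.linalg.solve(A,b)
E
python3 - <<'E'
import cv2,numpy as np
from h import *
t=cv2.imread("pics/top0.png");s=cv2.imread("pics/side0.png")
a=cv2.resize(t[145:275,225:325],None,fx=4,fy=4,interpolation=cv2.INTER_CUBIC)
b=cv2.resize(s[260:370,235:370],None,fx=3,fy=3,interpolation=cv2.INTER_CUBIC)
o=np.zeros((520,805,3),np.uint8);o[:,:400]=a;o[:330,400:805]=b
cv2.imwrite("pics/crop1.png",o[:,:800])
for n,im,(x0,x1,y0,y1) in(("top",t,(225,325,145,275)),("side",s,(235,370,260,370))):
    c=im[y0:y1,x0:x1].astype(int)
    m=(c.max(2)<50).astype(np.uint8)
    cs,_=cv2.findContours(m,cv2.RETR_EXTERNAL,cv2.CHAIN_APPROX_NONE)
    k=max(cs,key=cv2.contourArea)+[x0,y0]
    print(n,cv2.contourArea(k),cv2.minAreaRect(k),cv2.boundingRect(k))
    b=((c[...,0]>c[...,2]-6)&(c.max(2)>120)).astype(np.uint8)
    b=cv2.morphologyEx(b,cv2.MORPH_CLOSE,np.ones((9,9)))
    cs,_=cv2.findContours(b,cv2.RETR_EXTERNAL,cv2.CHAIN_APPROX_NONE)
    k=max(cs,key=cv2.contourArea)+[x0,y0]
    q=cv2.boxPoints(cv2.minAreaRect(k));print(cv2.contourArea(k),q.round(1).tolist())
    print([onz(n,*p,26)[:2].round(1).tolist() for p in q])
E
```

```text
top 265.0 ((270.89996337890625, 232.19998168945312), (24.74873924255371, 12.586501121520996), 8.13010311126709) (259, 225, 25, 16)
6291.0 [[233.1999969482422, 254.60000610351562], [247.60000610351562, 153.89999389648438], [317.29998779296875, 163.89999389648438], [302.8999938964844, 264.6000061035156]]
[[467.3, 342.7], [688.5, 315.8], [662.8, 164.0], [443.7, 198.1]]
side 370.0 ((330.7567443847656, 301.4547119140625), (33.01920700073242, 13.72904109954834), 79.99201965332031) (323, 285, 16, 34)
7384.0 [[246.5, 282.20001220703125], [354.6000061035156, 268.20001220703125], [363.79998779296875, 339.6000061035156], [255.6999969482422, 353.6000061035156]]
[[654.2, 167.3], [436.0, 202.8], [470.8, 350.5], [674.7, 315.0]]
```

View pics/crop1.png

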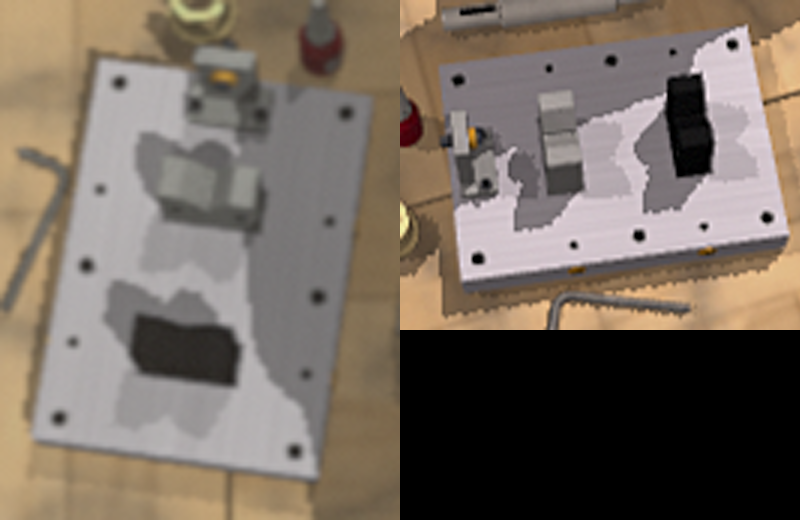

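The crop shows the black block in the pocket away from the end stop, i.e. fixture x = -52. The four corner holes are clear in both views. In crop pixels they are at (119,82), (346,113), (59,418) and (295,452) in the top view, and at (478,258), (458,80), (767,217) and (732,45) in the side view. I'll triangulate them.

```bash
cat >> h.py <<'E'
def ct(x,y): return ("top",225+(x+.5)/4-.5,145+(y+.5)/4-.5)
def cs(x,y): return ("side",235+(x-400+.5)/3-.5,260+(y+.5)/3-.5)
E
python3 - <<'E'
from h import *
H=[(ct(119,82),cs(478,258)),(ct(346,113),cs(458,80)),(ct(59,418),cs(767,217)),(ct(295,452),cs(732,45))]
X=np.array([tri(*h) for h in H]);print(X.round(1))
zt=np.array([onz(*h[0],26) for h in H]);zs=np.array([onz(*h[1],26) for h in H]);print(zt.round(1),zs.round(1))
Z=(zt+zs)/2
ax=(Z[0]+Z[1]-Z[2]-Z[3])/2; ay=(Z[0]+Z[2]-Z[1]-Z[3])/2
yaw=np.arctan2(ax[1],ax[0]);print("spans",np.linalg.norm(ax),np.linalg.norm(ay),"yaw",yaw,np.arctan2(-ay[0],ay[1]))
c=Z.mean(0)[:2];u=np.array([np.cos(yaw),np.sin(yaw)]);v=np.array([-u[1],u[0]])
b=c-52*u;print("centre",c,"block",b)
for n in("top","side"):
  for y in(25,-25):
    for x in(-11,11): print(n,(x,y),proj(n,[*(b+x*u+y*v),72]).round(1))
# direct block ends, top view crop corners
for p in((135,315),(240,345),(132,357),(236,386)): print(onz(*ct(*p),72).round(1))
for p in((668,75),(703,73),(672,130),(711,130)): print(onz(*cs(*p),72).round(1))
E
```

```text
[[662.5 301.6  23.8]
 [642.8 178.4  23. ]
 [478.3 331.1  23.5]
 [458.4 208.1  20.7]]
[[662.5 300.7  26. ]
 [642.6 177.8  26. ]
 [478.6 330.1  26. ]
 [458.3 207.4  26. ]] [[661.8 303.   26. ]
 [642.1 180.5  26. ]
 [478.1 332.4  26. ]
 [459.  210.9  26. ]]
spans 186.1193766959312 123.9796355406751 yaw -0.16015761027053022 -0.15983068458942196
centre [560.3833685  255.34828832] block [509.04885613 263.64092602]
top (-11, 25) [255.8 233.4]
top (11, 25) [257.6 222.8]
top (-11, -25) [280.5 236.9]
top (11, -25) [282.2 226.2]
side (-11, 25) [339.3 306.9]
side (11, 25) [327.8 308.4]
side (-11, -25) [334.8 282.8]
side (11, -25) [323.5 284.3]
[522.6 285.   72. ]
[506.3 232.5  72. ]
[501.2 286.3  72. ]
[485.5 234.6  72. ]
[515.3 238.2  72. ]
[493.5 243.6  72. ]
[524.8 274.8  72. ]
[501.4 282.2  72. ]
```

carry_out:
  series:
    - [19,-22.7,0,0.43,8.5]
    - [19,-22.7,0,0.43,8.5]
    - [19,-22.7,0,0.43,8.5]
    - [19,-22.7,0,0.43,8.5]
    - [19,-22.7,0,0.43,8.5]
    - [19,-22.7,0,0.43,8.5]
    - [28.3,-45,0,0.43,8.5]
    - [28.3,-45,0,0.43,8.5]
    - [28.3,-45,0,0.43,8.5]
    - [28.3,-45,0,0.43,8.5]

```text
t: 1.1
eef_pos: [293.9, -59.7, 231.2]
tcp_rot: [3.132, -0.25, 0.001]
wrist_force: [1.3, 0.1, 0.5]
gripper_width: 0.994
grip_force: 0.0
```

carry_out:
  series:
    - [-5,-2,0,0,8.5]
    - [-10,-2,0,0,8.5]
    - [-14,-2,0,0,8.5]
    - [-14,-2,0,0,8.5]

```text
t: 1.5
eef_pos: [156.1, -19.2, 230.9]
tcp_rot: [3.125, -0.261, 0.005]
wrist_force: [0.3, -0.8, 0.6]
gripper_width: 0.998
grip_force: 0.0
```

```bash
python3 -c "
from h import *
s=telemetry.get_state();print(s['joint_pos'].round(3),s['eef_pos'],s['tcp_rot'],s['qd'].round(2))"
```

```text
[-9.000e-01 -6.300e-01  2.220e+00 -1.000e-03  1.545e+00  8.380e-01] [156.14233085 -19.19170146 230.94341949] [ 3.12512826 -0.2608824   0.00542835] [ 0.11  0.14 -0.06  0.03 -0.11  0.16]
```

carry_out:
  series:
    - [0,0,-5,0,8.5]
    - [0,0,-10,0,8.5]
    - [0,0,-15,0,8.5]
    - [0,0,-20,0,8.5]
    - [0,0,-25,0,8.5]
    - [0,0,-25,0,8.5]

```text
t: 2.1
eef_pos: [160.8, -21.4, 486.3]
tcp_rot: [3.126, -0.247, 0.009]
wrist_force: [0.1, 0.1, -0.1]
gripper_width: 0.995
grip_force: 0.0
```

```bash
python3 -c "
from h import *
s=telemetry.get_state();print(s['joint_pos'].round(3),s['eef_pos'],s['tcp_rot'],s['qd'].round(2))"
```

```text
[-0.885 -0.556  1.593  0.     2.096  0.844] [160.78680529 -21.37199819 486.27603039] [ 3.1259042  -0.24726353  0.00935857] [ 0.   -0.    0.16  0.   -0.08 -0.  ]
```

carry_out:
  series:
    - [0,0,-5,0,8.5]
    - [0,0,-10,0,8.5]
    - [0,0,-15,0,8.5]
    - [0,0,-20,0,8.5]
    - [0,0,-25,0,8.5]
    - [0,0,-30,0,8.5]
    - [0,0,-35,0,8.5]
    - [0,0,-40,0,8.5]
    - [0,0,-40,0,8.5]

```text
t: 3.0
eef_pos: [181.4, -24.0, 762.9]
tcp_rot: [3.108, -0.244, 0.03]
wrist_force: [0.9, -0.4, 0.3]
gripper_width: 0.993
grip_force: 0.0
```

```bash
python3 -c "
from h import *
s=telemetry.get_state();print(s['joint_pos'].round(3),s['eef_pos'],s['tcp_rot'],s['qd'].round(2))"
```

```text
[-0.767 -0.162  0.566 -0.015  2.707  0.947] [181.36212587 -23.96029754 762.94714297] [ 3.1080305  -0.24442438  0.02966918] [ 0.08  0.05 -0.05  0.01  0.    0.09]
```

carry_out:
  series:
    - [0,0,0,0,8.5]
    - [0,0,0,0,8.5]

```text
t: 3.2
eef_pos: [180.2, -23.2, 763.1]
tcp_rot: [3.107, -0.246, 0.031]
wrist_force: [0.0, 1.2, -0.0]
gripper_width: 0.998
grip_force: 0.0
```

```bash
python3 -c "
from h import *
s=telemetry.get_state();print(s['joint_pos'].round(3),s['eef_pos'],s['tcp_rot'],s['qd'].round(2))"
```

```text
[-0.769 -0.165  0.567 -0.015  2.708  0.946] [180.15912069 -23.24225451 763.10152002] [ 3.10716331 -0.24564492  0.03074641] [-0.01 -0.01 -0.    0.    0.    0.  ]
```

carry_out:
  series:
    - [0,0,5,0,8.5]
    - [0,0,10,0,8.5]
    - [0,0,10,0,8.5]

```text
t: 3.5
eef_pos: [180.8, -25.0, 655.9]
tcp_rot: [3.118, -0.248, 0.01]
wrist_force: [-0.4, -0.8, 0.1]
gripper_width: 0.996
grip_force: 0.0
```

```bash
python3 -c "
from h import *
s=telemetry.get_state();print(s['joint_pos'].round(3),s['eef_pos'],s['tcp_rot'],s['qd'].round(2))"
```

```text
[-0.774 -0.344  1.049 -0.009  2.422  0.948] [180.84427681 -24.95984707 655.94252684] [ 3.11812046 -0.24783733  0.01030556] [-0.   -0.06 -0.06 -0.   -0.09 -0.  ]
```

```bash
python3 -c "
from scipy.spatial.transform import Rotation as R
for r in [(-3.111,-.4253,-.00017),(3.132,-.25,.001),(3.125,-.261,.0054),(3.1259,-.24726,.00936),(3.108,-.2444,.0297),(3.10716,-.24564,.03075),(3.11812,-.24784,.0103)]:
  M=R.from_rotvec(r).as_matrix();print(M[:,2].round(4),M[:,0].round(4))"
```

```text
[-1.0e-04  1.7e-03 -1.0e+00] [9.633e-01 2.684e-01 3.000e-04]
[ 7.e-04  3.e-04 -1.e+00] [ 9.873e-01 -1.586e-01  6.000e-04]
[ 0.003 -0.006 -1.   ] [ 0.9861 -0.1659  0.0039]
[ 0.0055 -0.0064 -1.    ] [ 0.9875 -0.1572  0.0064]
[ 0.0171 -0.0253 -0.9995] [ 0.9875 -0.156   0.0209]
[ 0.0177 -0.0261 -0.9995] [ 0.9874 -0.1568  0.0216]
[ 0.0055 -0.0141 -0.9999] [ 0.9874 -0.1579  0.0076]
```

carry_out:
  series:
    - [0,0,-5,0,8.5]
    - [0,0,-10,0,8.5]
    - [0,0,-15,0,8.5]
    - [0,0,-20,0,8.5]
    - [0,0,-25,0,8.5]

```text
t: 4.0
eef_pos: [193.5, -23.5, 774.7]
tcp_rot: [3.081, -0.244, 0.072]
wrist_force: [-0.8, 0.9, 0.1]
gripper_width: 0.994
grip_force: 0.0
```

carry_out:
  series:
    - [0,0,-30,0,8.5]
    - [0,0,-30,0,8.5]
    - [0,0,-30,0,8.5]

```text
t: 4.3
eef_pos: [203.3, -20.0, 782.6]
tcp_rot: [3.061, -0.241, 0.105]
wrist_force: [-0.4, -0.5, 0.1]
gripper_width: 0.996
grip_force: 0.0
```

carry_out:
  series:
    - [0,0,-30,0,8.5]
    - [0,0,-30,0,8.5]
    - [0,0,-30,0,8.5]

```text
t: 4.6
eef_pos: [207.5, -13.9, 790.6]
tcp_rot: [3.04, -0.24, 0.144]
wrist_force: [-1.1, -0.5, 0.5]
gripper_width: 0.996
grip_force: 0.0
```

```bash
cat >> h.py <<'E'
from scipy.spatial.transform import Rotation as Ro
def st():
    s=telemetry.get_state();M=Ro.from_rotvec(s['tcp_rot']).as_matrix()
    print(round(s['t'],2),'q',s['joint_pos'].round(3),'p',s['eef_pos'].round(1),'z',M[:,2].round(4),'x',M[:,0].round(4),'F',s['wrist_force'].round(1),'T',s['torque'].round(2),'w',round(s['gripper_width']*85.4,1),round(s['grip_force'],1))
E
python3 -c "
from h import *
st()"
```

```text
4.6 q [-0.56  -0.088  0.395 -0.083  2.709  1.09 ] p [207.5 -13.9 790.6] z [ 0.0866 -0.0954 -0.9917] x [ 0.9833 -0.1518  0.1005] F [-1.1 -0.5  0.5] T [ 0.06  0.06 -0.  ] w 85.1 0.0
```

carry_out:
  series:
    - [0,0,5,0,8.5]
    - [0,0,10,0,8.5]
    - [0,0,10,0,8.5]

```text
t: 4.9
eef_pos: [216.3, -23.7, 686.1]
tcp_rot: [3.046, -0.24, 0.131]
wrist_force: [0.5, -0.2, 0.1]
gripper_width: 0.995
grip_force: 0.0
```

```bash
python3 -c "
from h import *
st()"
```

```text
4.9 q [-0.585 -0.288  0.935 -0.046  2.379  1.109] p [216.3 -23.7 686.1] z [ 0.0788 -0.09   -0.9928] x [ 0.984  -0.1526  0.0919] F [ 0.5 -0.2  0.1] T [0.   0.01 0.03] w 85.0 0.0
```

```bash
python3 - <<'E'
from h import *
from scipy.optimize import least_squares
print("machine",tri(("top",203,430),("side",535,315)).round(),tri(("top",152,150),("side",292,432)).round())
t=cv2.imread("pics/top0.png");s=cv2.imread("pics/side0.png")
for n,im in(("top",t),("side",s)):
    h=cv2.cvtColor(im,cv2.COLOR_BGR2HSV);m=cv2.inRange(h,(100,150,60),(130,255,255))
    if n=="top": m[:280]=0;m[350:]=0
    else: m[:270]=0;m[340:]=0;m[:,:390]=0;m[:,460:]=0
    p=cv2.findNonZero(m);r=cv2.boundingRect(p);print(n,r,[onz(n,u,v,40).round(0)[:2].tolist() for u in(r[0],r[0]+r[2]) for v in(r[1],r[1]+r[3])])
print("clamp",tri(("top",332,310),("side",380,237)).round())
D=[([-1.5018,.25925,1.536,0,1.348,-.20276],[147.64,-529.31,230.56],(-3.111,-.42534,-.00017)),
([-.9,-.63,2.22,-.001,1.545,.838],[156.14,-19.19,230.94],(3.12513,-.26088,.00543)),
([-.885,-.556,1.593,0,2.096,.844],[160.79,-21.37,486.28],(3.1259,-.24726,.00936)),
([-.769,-.165,.567,-.015,2.708,.946],[180.16,-23.24,763.1],(3.10716,-.24564,.03075)),
([-.774,-.344,1.049,-.009,2.422,.948],[180.84,-24.96,655.94],(3.11812,-.24784,.01031)),
([-.56,-.088,.395,-.083,2.709,1.09],[207.5,-13.9,790.6],(3.04,-.24,.144)),
([-.585,-.288,.935,-.046,2.379,1.109],[216.3,-23.7,686.1],(3.046,-.24,.131))]
rz=lambda a:Ro.from_euler('z',a);ry=lambda a:Ro.from_euler('y',a)
def fk(q,k):
    h,a1,d,a2,a3,L,e,c4=k
    R=rz(q[0]);p=np.array([0,0,h])+R.apply([a1,d,0])
    R=R*ry(q[1]);p=p+R.apply([0,0,a2]);R=R*ry(q[2]);p=p+R.apply([e,0,a3])
    R=R*rz(q[3]);R=R*ry(q[4]);p=p+R.apply([0,0,L]);return p,R*rz(q[5]+c4)
def res(k): return np.concatenate([np.r_[fk(q,k)[0]-p,200*(fk(q,k)[1].inv()*Ro.from_rotvec(r)).as_rotvec()] for q,p,r in D])
for c in(0,1.57,3.14,-1.57):
    f=least_squares(res,[300,0,110,400,400,250,0,c]);print(f.x.round(2),f.cost,np.abs(f.fun).max())
E
```

```text
machine [123. 399.   7.] [657. 487. 129.]
top (230, 312, 26, 13) [[350.0, 344.0], [325.0, 344.0], [349.0, 292.0], [323.0, 292.0]]
side (412, 286, 22, 36) [[344.0, 280.0], [373.0, 350.0], [302.0, 293.0], [333.0, 362.0]]
clamp [351. 139.   1.]
[2.2031e+02 1.2000e-01 1.1078e+02 5.3455e+02 4.2579e+02 3.5279e+02
 6.0350e+01 1.5700e+00] 0.1757574373910923 0.18380966386847636
[2.2031e+02 1.2000e-01 1.1078e+02 5.3455e+02 4.2579e+02 3.5279e+02
 6.0350e+01 1.5700e+00] 0.17575743739108476 0.18380966535821772
[2.2031e+02 1.2000e-01 1.1078e+02 5.3455e+02 4.2579e+02 3.5279e+02
 6.0350e+01 1.5700e+00] 0.17575743739107055 0.1838096645068078
[2.2031e+02 1.2000e-01 1.1078e+02 5.3455e+02 4.2579e+02 3.5279e+02
 6.0350e+01 1.5700e+00] 0.17575743739113114 0.1838096641402556
```

```bash
cat > sim.py <<'E'
import numpy as np
from scipy.optimize import least_squares
from scipy.spatial.transform import Rotation as Ro
K=[220.31,.12,110.78,534.55,425.79,352.79,60.35,1.57]
lo=np.array([-3.14,-.91,.19,-1.22,.22,-3.12]);hi=np.array([3.14,2.08,2.58,4.36,2.71,3.12])
VM=.7*np.array([2.57,2.57,3.14,3.14,3.14,3.14])*.1
rz=lambda a:Ro.from_euler('z',a);ry=lambda a:Ro.from_euler('y',a)
def fk(q,k=K,full=False):
    h,a1,d,a2,a3,L,e,c4=k
    R=rz(q[0]);p=np.array([0,0,h])+R.apply([a1,d,0]);R=R*ry(q[1]);p=p+R.apply([0,0,a2]);el=p
    R=R*ry(q[2]);p=p+R.apply([e,0,a3]);w=p;R=R*rz(q[3])*ry(q[4]);p=p+R.apply([0,0,L])
    R=R*rz(q[5]+c4);return (p,R,el,w) if full else (p,R)
def ik(q,p,R,w=1.):
    def f(x):
        a,b=fk(x);return np.r_[(a-p)/1000,w*(b*R.inv()).as_rotvec()]
    return least_squares(f,np.clip(q,lo+1e-6,hi-1e-6),bounds=(lo,hi),xtol=1e-10,ftol=1e-10).x
def call(q,rows,w=1.):
    p0,R0=fk(q)
    for r in rows:
        tp=p0+R0.apply(np.array(r[:3])*10);tR=R0*rz(r[3])
        p,R=fk(q);dp=tp-p;dr=(tR*R.inv()).as_rotvec()
        f=min(1,50/max(1e-9,np.linalg.norm(dp)),.15/max(1e-9,np.linalg.norm(dr)))
        n=ik(q,p+f*dp,Ro.from_rotvec(f*dr)*R,w)
        s=max(1,np.max(abs(n-q)/VM));q=q+(n-q)/s
    return q
def show(q):
    p,R,e,w=fk(q,full=True);M=R.as_matrix();z=M[:,2]
    print('q',q.round(3),'p',p.round(0),'tilt %.3f az %.2f'%(np.arccos(-z[2]),np.arctan2(z[1],z[0])),'el',e.round(0),'wr',w.round(0))
E
python3 - <<'E'
from sim import *
q0=np.array([-.885,-.556,1.593,0,2.096,.844])
U=lambda L:[[0,0,-v,0,8] for v in L]
for w in(1,.5,.3):
    q=q0
    for L in([5,10,15,20,25,30,35,40,40],[0,0],[-5,-10,-10],[5,10,15,20,25],[30]*3,[30]*3,[-5,-10,-10]):
        q=call(q,U(L),w);show(q)
    print()
E
```

```text
q [-0.761 -0.165  0.565 -0.016  2.71   0.954] p [180. -21. 764.] tilt 0.032 az -0.97 el [ 13. 141. 748.] wr [ 173.  -12. 1116.]
q [-0.761 -0.165  0.565 -0.016  2.71   0.954] p [180. -21. 764.] tilt 0.032 az -0.97 el [ 13. 141. 748.] wr [ 173.  -12. 1116.]
q [-0.765 -0.342  1.024 -0.01   2.428  0.956] p [182. -24. 664.] tilt 0.032 az -0.97 el [-52. 204. 724.] wr [ 175.  -15. 1016.]
q [-0.687 -0.131  0.51  -0.031  2.71   1.014] p [193. -21. 771.] tilt 0.054 az -0.93 el [ 16. 130. 750.] wr [ 181.   -6. 1123.]
q [-0.617 -0.104  0.456 -0.051  2.71   1.064] p [203. -18. 779.] tilt 0.082 az -0.88 el [ 19. 122. 752.] wr [ 185.    5. 1131.]
q [-0.558 -0.089  0.414 -0.074  2.71   1.103] p [208. -12. 786.] tilt 0.110 az -0.84 el [ 19. 119. 753.] wr [ 182.   17. 1137.]
q [-0.577 -0.284  0.928 -0.042  2.391  1.119] p [216. -20. 687.] tilt 0.110 az -0.84 el [-65. 175. 733.] wr [ 190.    9. 1038.]

q [-0.731 -0.161  0.502 -0.059  2.71   0.944] p [177. -21. 778.] tilt 0.093 az -1.00 el [ 10. 140. 748.] wr [ 159.    7. 1129.]
q [-0.731 -0.161  0.502 -0.059  2.71   0.944] p [177. -21. 778.] tilt 0.093
[... 910 characters left out ...]
0.198 az -1.01 el [  5. 134. 749.] wr [ 134.   39. 1148.]
q [-0.712 -0.35   0.913 -0.086  2.388  0.949] p [181. -37. 705.] tilt 0.198 az -1.01 el [-66. 204. 722.] wr [ 144.   22. 1050.]
q [-0.299 -0.086  0.19  -0.493  2.71   0.944] p [160.  -6. 838.] tilt 0.343 az -0.93 el [-11. 119. 753.] wr [  89.   89. 1170.]
q [ 0.241 -0.079  0.19  -0.899  2.636  1.083] p [138.  10. 851.] tilt 0.444 az -0.84 el [-67.  98. 753.] wr [  37.  123. 1170.]
q [ 0.717 -0.06   0.19  -1.22   2.596  1.234] p [120.  24. 861.] tilt 0.515 az -0.72 el [-97.  62. 754.] wr [ -10.  138. 1168.]
q [ 0.198 -0.281  0.585 -0.659  2.396  1.302] p [144.  -7. 818.] tilt 0.532 az -0.76 el [-167.   80.  734.] wr [  15.  116. 1122.]
```

```bash
cat > plan.py <<'E'
from sim import *
import sys
def zt(al,az=-.16): return np.array([np.sin(al)*np.cos(az),np.sin(al)*np.sin(az),-np.cos(al)])
ZT=zt(1.17)
def err(q): return np.arccos(np.clip(fk(q)[1].as_matrix()[:,2]@ZT,-1,1))
def push(q,d,n=10):
    s=fk(q)[1].inv().apply(d)*100
    return call(q,[[*s,0,8]]*n)
def greedy(q,ncall,grid):
    for i in range(ncall):
        best=min(((err(push(q,d,5)),tuple(d)) for d in grid),key=lambda t:t[0])
        q=push(q,np.array(best[1]));p=fk(q)[0]
        print('  d',np.round(best[1],2),'err %.3f'%err(q),end=' ');show(q)
    return q
grid=[np.array([np.cos(e)*np.cos(a),np.cos(e)*np.sin(a),np.sin(e)]) for e in(-.9,-.4,0,.4,.8,1.2) for a in np.arange(-1.2,1.3,.4)]
E
cat > p1.py <<'E'
from plan import *
from multiprocessing import Pool
q0=np.array([-.585,-.288,.935,-.046,2.379,1.109])
def run(s):
    import io,contextlib
    b=io.StringIO()
    with contextlib.redirect_stdout(b):
        q=ik(q0,np.array(s),fk(q0)[1]);print('START',s);show(q);greedy(q,5,grid)
    return b.getvalue()
with Pool() as P:
    for t in P.imap(run,[(216,-24,686),(700,0,450),(600,0,650),(450,0,800),(800,0,200)]): print(t)
E
nproc; time timeout 500 python3 p1.py
```

```text
4
START (216, -24, 686)
q [-0.587 -0.289  0.935 -0.046  2.38   1.107] p [216. -24. 686.] tilt 0.119 az -0.86 el [-65. 176. 733.] wr [ 188.    8. 1036.]
  d [0.13 0.34 0.93] err 1.014 q [ 0.11   0.085  0.2   -0.292  2.71   1.562] p [259.  97. 797.] tilt 0.178 az -0.64 el [ 33. 115. 753.] wr [ 209.  135. 1145.]
  d [ 0.13 -0.34  0.93] err 0.955 q [-0.703  0.009  0.19   0.087  2.71   1.104] p [254. -54. 817.] tilt 0.234 az -0.55 el [ 75.  81. 755.] wr [ 185.  -11. 1160.]
  d [0.36 0.   0.93] err 0.893 q [-0.53   0.059  0.19   0.022  2.597  1.213] p [315. -51. 814.] tilt 0.296 az -0.49 el [ 83.  80. 754.] wr [ 224.   -3. 1152.]
  d [0.36 0.   0.93] err 0.819 q [-0.45   0.089  0.19   0.005  2.493  1.274] p [364. -52. 816.] tilt 0.369 az -0.44 el [ 91.  79. 753.] wr [ 249.    3. 1145.]
  d [0.36 0.   0.93] err 0.735 q [-0.407  0.108  0.19   0.003  2.391  1.312] p [407. -54. 824.] tilt 0.453 az -0.40 el [ 97.  79. 752.] wr [ 265.    7. 1141.]

START (700, 0, 450)
q [-0.118  0.481  0.701 -0.084  1.871  1.582] p [700.   0. 450.] tilt 0.119 az -0.86 el [259.  81. 694.] wr [672.  32. 800.]
  d 
[... 2915 characters left out ...]
4.] wr [878.  24. 602.]
  d [0.92 0.   0.39] err 0.862 q [-0.108  1.008  0.19  -0.058  1.638  1.599] p [981. -15. 269.] tilt 0.311 az -0.30 el [461.  61. 506.] wr [877.  16. 605.]
  d [0.92 0.   0.39] err 0.735 q [-0.114  1.01   0.19  -0.041  1.508  1.593] p [1024.  -20.  283.] tilt 0.436 az -0.21 el [462.  59. 505.] wr [879.  11. 602.]
  d [0.92 0.   0.39] err 0.609 q [-0.118  1.017  0.19  -0.024  1.374  1.588] p [1066.  -23.  298.] tilt 0.561 az -0.16 el [465.  57. 502.] wr [881.   7. 597.]
  d [0.92 0.   0.39] err 0.485 q [-0.121  1.026  0.19  -0.007  1.241  1.581] p [1106.  -25.  315.] tilt 0.685 az -0.13 el [467.  55. 497.] wr [884.   4. 589.]

real	0m13.208s
user	0m33.945s
sys	0m0.092s
```

```bash
python3 - <<'E'
from plan import *
for al in(1.05,1.17,1.3):
  z=zt(al);y=np.array([np.sin(-.16),-np.cos(-.16),0])
  for s in(1,-1):
    Y=s*y;X=np.cross(Y,z);R=Ro.from_matrix(np.c_[X,Y,z])
    g=np.array([508,262.5,58]);p=g+19*z
    best=None
    for q0 in([.3,.3,1.8,0,1.,1.5],[.3,-.3,2.3,-.3,1,-1.5],[.5,0,2.,-.5,1.,1.5],[0.,0,2.,.5,.7,-1.5]):
        q=ik(np.array(q0),p,R);e=np.linalg.norm(fk(q)[0]-p)+100*(fk(q)[1]*R.inv()).magnitude()
        if best is None or e<best[0]: best=(e,q)
    print(al,s,round(best[0],2));show(best[1])
E
```

```text
1.05 1 0.0
q [ 0.651  0.632  2.257  4.087  0.888 -1.805] p [524. 260.  49.] tilt 1.050 az -0.16 el [184. 280. 651.] wr [222. 309. 224.]
1.05 -1 201.18
q [ 0.786  0.278  1.927 -1.22   0.793  0.258] p [514. 338. 217.] tilt 0.911 az -0.22 el [ 25. 182. 734.] wr [242. 400. 434.]
1.17 1 0.0
q [ 0.688  0.731  2.273  4.04   1.081 -1.687] p [525. 260.  51.] tilt 1.170 az -0.16 el [206. 312. 618.] wr [205. 311. 188.]
1.17 -1 254.15
q [ 0.989  0.312  1.883 -1.22   1.011  0.379] p [453. 380. 238.] tilt 0.992 az -0.27 el [ -2. 198. 729.] wr [168. 457. 431.]
1.3 1 0.0
q [ 0.719  0.847  2.272  4.025  1.286 -1.588] p [526. 260.  53.] tilt 1.300 az -0.16 el [229. 347. 574.] wr [190. 314. 147.]
1.3 -1 333.17
q [ 1.569  0.658  2.173 -1.22   1.367  1.233] p [214. 308. 115.] tilt 1.270 az -0.28 el [-110.  327.  643.] wr [-110.  400.  220.]
```

```bash
python3 - <<'E'
from h import *
print("knob",tri(("top",198,353),("side",475,331)).round(), "corner2",tri(("top",40,460),("side",640,420)).round())
for a,b in((("top",203,430),("side",535,315)),(("top",198,353),("side",475,331))):
    X=tri(a,b);print(X.round(),proj("top",X).round(1),proj("side",X).round(1))
E
cat > p2.py <<'E'
from plan import *
q=np.array([-.585,-.288,.935,-.046,2.379,1.109])
q=call(q,[[*(fk(q)[1].inv().apply(np.array([600,0,650])-fk(q)[0])/10),0,8]]*10);show(q)
for i in range(9):
    q=push(q,np.array([.7,0,.72]));print(err(q).round(3),end=' ')
show(q)
# level roll: want tool y=(sin az... ) horizontal
def roll(q):
    M=fk(q)[1].as_matrix();h=np.cross(M[:,2],[0,0,1]);h/=np.linalg.norm(h);return np.arctan2(-h@M[:,0]*1.0,h@M[:,1])
print('roll',roll(q), fk(q)[1].as_matrix().round(3))
def go(q,P,n=None):
    for w in P:
        n=int(np.ceil(np.linalg.norm(np.array(w)-fk(q)[0])/50))+1
        s=fk(q)[1].inv().apply(np.array(w)-fk(q)[0])/10
        for k in range(0,n,2):
            s=fk(q)[1].inv().apply(np.array(w)-fk(q)[0])/10
            q=call(q,[[*s,0,8]]*min(2,n-k))
        print(w,end=' ');show(q)
    return q
import pickle;pickle.dump(q,open('qt.pkl','wb'))
for P in ([(600,-200,700),(500,-350,600),(430,-350,420),(430,-150,420),(430,100,420),(460,270,250),(510,262,120)],
          [(600,-200,700),(450,-250,600),(400,-250,450),(420,0,400),(430,200,350),(460,270,250),(510,262,120)],
          [(600,-100,700),(450,-100,600),(400,-100,450),(420,0,400),(430,200,350),(460,270,250),(510,262,120)]):
    print();go(q,P)
E
python3 p2.py
```

```text
knob [271. 404.  50.] corner2 [111. 641. 126.]
[123. 399.   7.] [202.6 430.5] [534.4 314.9]
[271. 404.  50.] [197.4 353.8] [474.  330.8]
q [-0.141  0.477  0.19  -0.113  2.379  1.502] p [594.  -0. 642.] tilt 0.121 az -0.84 el [258.  75. 695.] wr [566.  31. 993.]
0.983 0.878 0.765 0.646 0.522 0.395 0.268 0.144 0.043 q [-0.166  0.618  0.19   0.048  1.183  1.525] p [989. -37. 763.] tilt 1.152 az -0.12 el [324.  58. 656.] wr [669.   0. 906.]
roll 0.008801009701132559 [[ 0.405 -0.113  0.907]
 [-0.039 -0.994 -0.107]
 [ 0.913  0.008 -0.407]]

(600, -200, 700) q [-0.876 -0.215  1.407  0.79   1.087  0.754] p [ 600. -200.  700.] tilt 1.151 az -0.12 el [ 12. 158. 743.] wr [ 280. -163.  844.]
(500, -350, 600) q [-1.361 -0.163  1.603  1.098  1.332  0.25 ] p [ 500. -350.  600.] tilt 1.151 az -0.12 el [ 90. 108. 748.] wr [ 180. -313.  744.]
(430, -350, 420) q [-1.573 -0.142  2.019  1.196  1.348 -0.248] p [ 430. -350.  420.] tilt 1.151 az -0.12 el [111.  75. 749.] wr [ 110. -313.  564.]
(430, -150, 420) q [-1.578 -0.614  2.263  1.157  1.44  -0.037] p [ 430. -150.  420.] tilt 1.151 az -0.12 el [113. 3
[... 1778 characters left out ...]
450) q [-2.18  -0.91   2.218  1.21   2.125  0.048] p [ 405. -104.  450.] tilt 1.130 az -0.11 el [332. 282. 548.] wr [ 88. -67. 601.]
(420, 0, 400) q [-1.461 -0.91   2.297  1.077  1.455  0.281] p [425. -32. 411.] tilt 1.114 az -0.11 el [ 64. 432. 548.] wr [111.   4. 567.]
(430, 200, 350) q [-0.448 -0.694  2.294  0.317  0.696  1.267] p [391.  13. 336.] tilt 0.888 az -0.19 el [-260.  248.  631.] wr [122.  64. 559.]
(460, 270, 250) q [ 0.409 -0.255  2.198 -0.761  0.672  2.806] p [419. 137. 278.] tilt 0.789 az -0.24 el [-168.   48.  738.] wr [176. 197. 527.]
(510, 262, 120) q [ 0.501  0.184  2.027 -0.949  0.561  3.12 ] p [527. 241. 177.] tilt 0.716 az -0.22 el [ 33. 144. 746.] wr [301. 291. 443.]
```

```bash
cat > p3.py <<'E'
from plan import *
import pickle,itertools
from h import onz
print([onz("top",u,v,300).round().tolist() for u,v in((540,230),(295,65),(622,100))])
q0=pickle.load(open('qt.pkl','rb'))
def go(q,P,v=True):
    R0=fk(q)[1];dev=0
    for w in P:
        n=int(np.ceil(np.linalg.norm(np.array(w)-fk(q)[0])/50))+2
        s=fk(q)[1].inv().apply(np.array(w)-fk(q)[0])/10;p0,Rc=fk(q)
        for k in range(n): 
            s=R0.inv().apply(np.array(w)-fk(q)[0])/10
            q=call(q,[[*s,0,8]])
            dev=max(dev,(fk(q)[1]*R0.inv()).magnitude())
        if v: print(w,n,'dev %.3f'%dev,end=' ');show(q)
    return q,dev
if __name__=="__main__":
  for x,z,yr in itertools.product((550,650,750),(370,),(-250,-400)):
    print();go(q0,[(700,yr,600),(x,yr,z),(x,0,z),(x,150,z),(560,262,300),(510,262,120)])
E
python3 p3.py
```

```text
[[454.0, -162.0, 300.0], [731.0, 199.0, 300.0], [661.0, -318.0, 300.0]]

(700, -250, 600) 10 dev 0.003 q [-0.768 -0.016  1.472  0.849  0.832  0.605] p [ 700. -250.  600.] tilt 1.151 az -0.11 el [ 71.  86. 755.] wr [ 380. -213.  744.]
(550, -250, 370) 8 dev 0.003 q [-1.108 -0.123  2.137  1.371  0.896 -0.256] p [ 550. -250.  370.] tilt 1.151 az -0.11 el [ 70. 108. 751.] wr [ 230. -213.  514.]
(550, 0, 370) 7 dev 0.006 q [-0.346 -0.324  2.269  1.304  0.22   0.166] p [549.  -1. 370.] tilt 1.148 az -0.11 el [-122.  162.  727.] wr [230.  35. 515.]
(550, 150, 370) 6 dev 0.120 q [-0.092 -0.327  2.208  0.089  0.222  1.485] p [528.  70. 361.] tilt 1.040 az -0.07 el [-161.  126.  727.] wr [225.  91. 539.]
(560, 262, 300) 7 dev 0.191 q [ 0.45  -0.023  2.066 -1.15   0.468  3.007] p [547. 226. 306.] tilt 0.964 az -0.08 el [-59.  95. 755.] wr [258. 247. 507.]
(510, 262, 120) 6 dev 0.316 q [ 0.509  0.041  2.168 -1.189  0.443  3.12 ] p [495. 243. 217.] tilt 0.842 az -0.05 el [-35. 107. 754.] wr [233. 257. 452.]

(700, -400, 600) 12 dev 0.002 q [-0.975  0.157  1.284  0.963  1.002  0.462] p [ 700. -400
[... 3878 characters left out ...]
105] p [ 750. -400.  370.] tilt 1.151 az -0.12 el [197. -69. 725.] wr [ 430. -363.  514.]
(750, 0, 370) 10 dev 0.069 q [-0.26   0.108  1.961  2.057  0.22  -0.56 ] p [744. -13. 362.] tilt 1.184 az -0.05 el [ 85.  92. 752.] wr [418.   3. 495.]
(750, 150, 370) 6 dev 0.119 q [ 0.018  0.151  1.963  3.376  0.22  -1.76 ] p [746. 107. 364.] tilt 1.243 az -0.04 el [ 78. 112. 749.] wr [412. 118. 477.]
(560, 262, 300) 8 dev 0.119 q [ 0.563  0.131  2.198  4.194  0.661 -2.277] p [560. 262. 300.] tilt 1.243 az -0.04 el [ -0. 131. 750.] wr [226. 274. 414.]
(510, 262, 120) 6 dev 0.119 q [ 0.652  0.593  2.391  3.87   1.123 -1.659] p [510. 262. 120.] tilt 1.243 az -0.04 el [170. 269. 664.] wr [176. 274. 234.]
```

```bash
cat > p4.py <<'E'
from p3 import *
from multiprocessing import Pool
q1=np.array([-.585,-.288,.935,-.046,2.379,1.109])
def run(a):
    y,n,dy=a
    q=call(q1,[[*(fk(q1)[1].inv().apply(np.array([600,y,650])-fk(q1)[0])/10),0,8]]*9)
    for i in range(n): q=push(q,np.array([.7,dy,.72]))
    z=fk(q)[1].as_matrix()[:,2];a1=(np.arccos(-z[2]),np.arctan2(z[1],z[0]))
    q,d=go(q,[(700,-300,450),(700,-300,370),(700,0,370),(680,180,370),(560,262,300)],False)
    z=fk(q)[1].as_matrix()[:,2]
    return a,np.round(a1,3),np.round((np.arccos(-z[2]),np.arctan2(z[1],z[0])),3),q.round(2)
if __name__=="__main__":
    with Pool() as P:
        for r in P.imap(run,[(y,n,dy) for y in(-60,-120) for n in(7,8) for dy in(0,-.15,-.3)]): print(*r)
    s=fk(q1)[1].inv().apply(np.array([600,-100,650])-fk(q1)[0])/10;print(s.round(1))
E
python3 p4.py
```

```text
[[454.0, -162.0, 300.0], [731.0, 199.0, 300.0], [661.0, -318.0, 300.0]]
(-60, 7, 0) [ 0.906 -0.172] [ 0.898 -0.171] [ 0.55  0.09  1.92 -1.02  0.66  2.93]
(-60, 7, -0.15) [ 0.92  -0.292] [ 0.913 -0.29 ] [ 0.61  0.14  1.86 -1.06  0.79  2.97]
(-60, 7, -0.3) [ 0.934 -0.404] [ 0.926 -0.401] [ 0.66  0.19  1.81 -1.07  0.92  2.96]
(-60, 8, 0) [ 1.032 -0.154] [ 0.977 -0.146] [ 0.57  0.08  1.98 -1.21  0.62  3.12]
(-60, 8, -0.15) [ 1.047 -0.283] [ 0.988 -0.269] [ 0.63  0.14  1.92 -1.22  0.77  3.12]
(-60, 8, -0.3) [ 1.06  -0.403] [ 1.005 -0.384] [ 0.68  0.21  1.86 -1.21  0.91  3.11]
(-120, 7, 0) [ 0.91  -0.198] [ 0.903 -0.197] [ 0.57  0.1   1.91 -1.03  0.69  2.94]
(-120, 7, -0.15) [ 0.926 -0.317] [ 0.918 -0.315] [ 0.63  0.15  1.85 -1.07  0.82  2.97]
(-120, 7, -0.3) [ 0.941 -0.428] [ 0.933 -0.425] [ 0.67  0.21  1.8  -1.08  0.95  2.96]
(-120, 8, 0) [ 1.036 -0.179] [ 0.979 -0.17 ] [ 0.58  0.09  1.97 -1.22  0.65  3.12]
(-120, 8, -0.15) [ 1.052 -0.306] [ 0.992 -0.291] [ 0.64  0.16  1.91 -1.22  0.8   3.12]
(-120, 8, -0.3) [ 1.067 -0.424] [ 1.009 -0.404] [ 0.69  0.22  1.85 -1.21  0.93  3.1 ]
[38.6  1.1  7.2]
```

carry_out:
  series:
    - [38.6,1.1,7.2,0,4]
    - [38.6,1.1,7.2,0,4]
    - [38.6,1.1,7.2,0,4]
    - [38.6,1.1,7.2,0,4]
    - [38.6,1.1,7.2,0,4]
    - [38.6,1.1,7.2,0,4]
    - [38.6,1.1,7.2,0,4]
    - [38.6,1.1,7.2,0,4]
    - [38.6,1.1,7.2,0,4]

```text
t: 5.8
eef_pos: [597.6, -101.5, 636.4]
tcp_rot: [3.044, -0.239, 0.13]
wrist_force: [1.6, -1.1, -1.5]
gripper_width: 0.467
grip_force: 0.0
```

```bash
cat > now.py <<'E'
from plan import *
from workcell import telemetry
s=telemetry.get_state();q=s['joint_pos'];print(round(s['t'],2),s['wrist_force'].round(1));show(q)
E
python3 - <<'E'
from now import *
for dy in(0,-.15):
    d=np.array([.7,dy,.72]);print(d,(fk(q)[1].inv().apply(d)*100).round(0));
    n=q
    for i in range(3): n=push(n,d);show(n);print((fk(n)[1].inv().apply(d)*100).round(0))
E
```

```text
5.8 [ 1.6 -1.1 -1.5]
q [-0.315  0.484  0.196 -0.089  2.357  1.346] p [ 598. -101.  636.] tilt 0.121 az -0.87 el [271.  28. 693.] wr [570. -69. 987.]
[0.7  0.   0.72] [ 75.  -5. -66.]
q [-0.261  0.509  0.19  -0.077  2.245  1.409] p [651. -81. 629.] tilt 0.205 az -0.56 el [281.  40. 687.] wr [590. -43. 974.]
[ 81.  -5. -58.]
q [-0.227  0.526  0.19  -0.068  2.126  1.448] p [700. -69. 628.] tilt 0.304 az -0.42 el [287.  47. 683.] wr [603. -26. 964.]
[ 87.  -5. -50.]
q [-0.206  0.539  0.19  -0.059  2.001  1.473] p [747. -62. 633.] tilt 0.414 az -0.34 el [291.  52. 679.] wr [613. -15. 956.]
[ 92.  -5. -39.]
[ 0.7  -0.15  0.72] [ 78.   9. -65.]
q [-0.338  0.514  0.19  -0.063  2.236  1.342] p [ 649. -129.  626.] tilt 0.207 az -0.58 el [285.  17. 686.] wr [588. -89. 972.]
[ 84.  10. -57.]
q [-0.352  0.533  0.19  -0.04   2.11   1.342] p [ 696. -151.  624.] tilt 0.310 az -0.46 el [293.  10. 681.] wr [ 600. -103.  960.]
[ 89.  10. -47.]
q [-0.361  0.548  0.19  -0.019  1.981  1.344] p [ 743. -169.  629.] tilt 0.423 az -0.40 el [300.   5. 677.] wr [ 610. -112.  951.]
[ 94.  11. -37.]
```

carry_out:
  series:
    - [78,0,-64,0,4]
    - [78,0,-64,0,4]
    - [78,0,-64,0,4]
    - [78,0,-64,0,4]
    - [78,0,-64,0,4]
    - [78,0,-64,0,4]
    - [78,0,-64,0,4]
    - [78,0,-64,0,4]
    - [78,0,-64,0,4]
    - [78,0,-64,0,4]

```text
t: 6.8
eef_pos: [639.5, -97.4, 622.3]
tcp_rot: [3.031, -0.237, 0.211]
wrist_force: [-0.2, -0.6, 0.3]
gripper_width: 0.468
grip_force: 0.0
```

carry_out:
  series:
    - [83,0,-57,0,4]
    - [83,0,-57,0,4]
    - [83,0,-57,0,4]
    - [83,0,-57,0,4]
    - [83,0,-57,0,4]
    - [83,0,-57,0,4]
    - [83,0,-57,0,4]
    - [83,0,-57,0,4]
    - [83,0,-57,0,4]
    - [83,0,-57,0,4]

```text
t: 7.8
eef_pos: [687.3, -99.1, 595.3]
tcp_rot: [3.023, -0.234, 0.266]
wrist_force: [-1.0, -0.9, 0.2]
gripper_width: 0.47
grip_force: 0.0
```

carry_out:
  series:
    - [89,0,-46,0,4]
    - [89,0,-46,0,4]
    - [89,0,-46,0,4]
    - [89,0,-46,0,4]
    - [89,0,-46,0,4]
    - [89,0,-46,0,4]
    - [89,0,-46,0,4]
    - [89,0,-46,0,4]
    - [89,0,-46,0,4]
    - [89,0,-46,0,4]

```text
t: 8.8
eef_pos: [743.3, -105.6, 558.4]
tcp_rot: [3.013, -0.231, 0.326]
wrist_force: [0.2, 0.1, -0.7]
gripper_width: 0.468
grip_force: 0.0
```

```bash
python3 - <<'E'
from now import *
for dy in(0,-.15):
    d=np.array([.7,dy,.72]);print(d,(fk(q)[1].inv().apply(d)*100).round(0));
    n=q
    for i in range(4): n=push(n,d);show(n);print((fk(n)[1].inv().apply(d)*100).round(0))
E
```

```text
8.8 [ 0.2  0.1 -0.7]
q [-0.26   0.627  0.188 -0.07   2.096  1.421] p [ 743. -106.  558.] tilt 0.238 az -0.52 el [332.  26. 653.] wr [671. -64. 901.]
[0.7  0.   0.72] [ 83.  -5. -56.]
q [-0.23   0.606  0.19  -0.063  2.003  1.453] p [770. -87. 582.] tilt 0.347 az -0.40 el [322.  39. 660.] wr [659. -40. 914.]
[ 89.  -5. -46.]
q [-0.208  0.595  0.19  -0.056  1.896  1.474] p [802. -75. 606.] tilt 0.462 az -0.33 el [316.  46. 663.] wr [653. -25. 921.]
[ 94.  -5. -35.]
q [-0.194  0.592  0.19  -0.048  1.778  1.489] p [837. -68. 629.] tilt 0.584 az -0.28 el [314.  51. 664.] wr [650. -15. 924.]
[ 98.  -5. -23.]
q [-0.185  0.593  0.19  -0.039  1.651  1.498] p [874. -64. 655.] tilt 0.708 az -0.24 el [314.  54. 664.] wr [652.  -9. 923.]
[100.  -5. -10.]
[ 0.7  -0.15  0.72] [ 85.  10. -54.]
q [-0.299  0.61   0.19  -0.042  1.995  1.396] p [ 768. -135.  580.] tilt 0.348 az -0.41 el [325.  16. 659.] wr [657. -87. 912.]
[ 91.  10. -44.]
q [-0.326  0.602  0.19  -0.015  1.884  1.381] p [ 798. -158.  602.] tilt 0.466 az -0.36 el [322.   8. 661.] wr [ 649. -102.  917.]
[ 96.  10. -32.]
q [-0.343  0.6    0.19   0.009  1.762  1.372] p [ 832. -176.  625.] tilt 0.590 az -0.33 el [322.   3. 661.] wr [ 647. -113.  918.]
[ 99.  10. -20.]
q [-0.355  0.604  0.19   0.031  1.632  1.366] p [ 868. -192.  650.] tilt 0.716 az -0.31 el [323.  -1. 660.] wr [ 647. -122.  916.]
[101.  11.  -8.]
```

carry_out:
  series:
    - [83,0,-56,0,4]

```text
t: 8.9
eef_pos: [750.5, -105.9, 563.8]
tcp_rot: [3.006, -0.229, 0.371]
wrist_force: [-0.4, 0.3, -0.1]
gripper_width: 0.467
grip_force: 0.0
```

carry_out:
  series:
    - [83,0,-56,0,4]

```text
t: 9.0
eef_pos: [756.2, -105.3, 574.3]
tcp_rot: [2.995, -0.225, 0.426]
wrist_force: [-0.1, -0.6, -1.3]
gripper_width: 0.467
grip_force: 0.0
```

carry_out:
  series:
    - [83,0,-56,0,4]

```text
t: 9.1
eef_pos: [760.8, -104.7, 585.0]
tcp_rot: [2.984, -0.222, 0.478]
wrist_force: [1.0, -0.8, 0.5]
gripper_width: 0.466
grip_force: 0.0
```

carry_out:
  series:
    - [83,0,-56,0,4]

```text
t: 9.2
eef_pos: [764.8, -103.9, 595.7]
tcp_rot: [2.973, -0.219, 0.527]
wrist_force: [0.3, -0.5, 0.1]
gripper_width: 0.469
grip_force: 0.0
```

```bash
python3 - <<'E'
from now import *
d=np.array([.7,-.05,.72]);print(d,(fk(q)[1].inv().apply(d)*100).round(0))
E
```

```text
9.2 [ 0.3 -0.5  0.1]
q [-0.257  0.591  0.187 -0.052  1.998  1.43 ] p [ 765. -104.  596.] tilt 0.368 az -0.39 el [316.  31. 664.] wr [647. -56. 925.]
[ 0.7  -0.05  0.72] [ 91.  -0. -43.]
```

```bash
python3 - <<'E'
s=open('sim.py').read()
s=s.replace("f=min(1,50/max(1e-9,np.linalg.norm(dp)),.15/max(1e-9,np.linalg.norm(dr)))","f=min(1,50/max(1e-9,np.linalg.norm(dp)));g=min(1,.15/max(1e-9,np.linalg.norm(dr)))")
s=s.replace("Ro.from_rotvec(f*dr)","Ro.from_rotvec(g*dr)")
open('sim.py','w').write(s)
E
python3 - <<'E'
from plan import *
qa=np.array([-.26,.627,.19,-.07,2.096,1.421])
qb=np.array([-.315,.484,.196,-.089,2.357,1.346])
for w in(.4,.5,.6,.7):
    q=qa
    for i in range(4): q=call(q,[[83,0,-56,0,4]],w)
    print(w);show(q)
    q=call(qb,[[78,0,-64,0,4]]*10,w);show(q);q=call(q,[[83,0,-57,0,4]]*10,w);q=call(q,[[89,0,-46,0,4]]*10,w);show(q)
E
```

```text
0.4
q [-0.257  0.569  0.19  -0.038  1.913  1.435] p [ 784. -104.  624.] tilt 0.471 az -0.34 el [307.  34. 671.] wr [633. -52. 938.]
q [-0.289  0.523  0.19  -0.073  2.244  1.384] p [ 654. -100.  620.] tilt 0.192 az -0.59 el [288.  30. 683.] wr [598. -62. 966.]
q [-0.261  0.579  0.19  -0.048  2.003  1.427] p [ 758. -104.  603.] tilt 0.372 az -0.38 el [311.  31. 668.] wr [639. -56. 932.]
0.5
q [-0.257  0.582  0.19  -0.047  1.963  1.432] p [ 772. -104.  606.] tilt 0.408 az -0.37 el [312.  33. 667.] wr [641. -54. 930.]
q [-0.289  0.528  0.19  -0.079  2.269  1.381] p [647. -99. 615.] tilt 0.164 az -0.67 el [290.  29. 682.] wr [602. -63. 963.]
q [-0.261  0.617  0.19  -0.061  2.067  1.424] p [ 750. -105.  567.] tilt 0.272 az -0.46 el [328.  27. 656.] wr [665. -63. 907.]
0.6
q [-0.257  0.591  0.19  -0.052  1.998  1.43 ] p [ 764. -103.  594.] tilt 0.365 az -0.39 el [316.  32. 664.] wr [648. -55. 924.]
q [-0.289  0.531  0.19  -0.082  2.283  1.379] p [644. -99. 612.] tilt 0.150 az -0.72 el [291.  29. 681.] wr [604. -64. 961.]
q [-0.261  0.638  0.19  -0.068  2.099  1.421] p [ 745. -106.  549.] tilt 0.221 az -0.53 el [336.  25. 650.] wr [679. -67. 893.]
0.7
q [-0.256  0.598  0.19  -0.056  2.021  1.429] p [ 759. -103.  586.] tilt 0.335 az -0.41 el [319.  31. 662.] wr [653. -57. 919.]
q [-0.289  0.533  0.19  -0.084  2.29   1.378] p [642. -98. 611.] tilt 0.141 az -0.75 el [292.  29. 681.] wr [605. -64. 960.]
q [-0.261  0.65   0.19  -0.072  2.118  1.42 ] p [ 742. -106.  539.] tilt 0.192 az -0.59 el [341.  23. 646.] wr [686. -69. 885.]
```

```bash
sed -i 's/w=1\./w=.6/' sim.py; cat > p5.py <<'E'
from now import *
for dy in(.15,.05,-.05,-.2):
  for dz in(.4,.72,1.1):
    n=q;d=np.array([.7,dy,dz]);d/=np.linalg.norm(d)
    for i in range(22):
        n=push(n,d,1)
        if n is not None and err(n)<.03: break
    print(dy,dz,i+1,'err %.3f'%err(n),end=' ');show(n)
E
python3 p5.py
```

```text
9.2 [ 0.3 -0.5  0.1]
q [-0.257  0.591  0.187 -0.052  1.998  1.43 ] p [ 765. -104.  596.] tilt 0.368 az -0.39 el [316.  31. 664.] wr [647. -56. 925.]
0.15 0.4 22 err 0.074 q [-0.016  0.815  0.19  -0.104  1.033  1.635] p [1096.   62.  607.] tilt 1.108 az -0.12 el [391. 104. 587.] wr [782.  98. 765.]
0.15 0.72 22 err 0.040 q [-0.05   0.606  0.19  -0.086  1.214  1.587] p [972.  34. 766.] tilt 1.135 az -0.14 el [310.  95. 660.] wr [656.  78. 915.]
0.15 1.1 22 err 0.034 q [-0.096  0.448  0.19  -0.062  1.369  1.543] p [858.   7. 860.] tilt 1.136 az -0.16 el [241.  88. 702.] wr [ 542.   59. 1008.]
0.05 0.4 22 err 0.050 q [-0.117  0.815  0.19  -0.041  1.018  1.547] p [1102.  -30.  611.] tilt 1.120 az -0.16 el [399.  65. 587.] wr [788.  19. 764.]
0.05 0.72 22 err 0.029 q [-0.147  0.604  0.19  -0.025  1.204  1.515] p [975. -41. 769.] tilt 1.144 az -0.17 el [317.  65. 660.] wr [659.  15. 915.]
0.05 1.1 22 err 0.039 q [-0.186  0.447  0.19  -0.003  1.363  1.485] p [859. -50. 862.] tilt 1.142 az -0.19 el [247.  66. 702.] wr [ 544.   10. 1009.]
-0.05 0.4 22 err 0.056 q [-0.219  0.818  0.19   0.023  
[... 161 characters left out ...]
443] p [ 974. -116.  769.] tilt 1.149 az -0.21 el [323.  34. 659.] wr [659. -50. 914.]
-0.05 1.1 22 err 0.058 q [-0.277  0.449  0.19   0.055  1.357  1.428] p [ 858. -109.  862.] tilt 1.146 az -0.22 el [254.  43. 702.] wr [ 544.  -39. 1008.]
-0.2 0.4 22 err 0.101 q [-0.366  0.828  0.19   0.114  1.004  1.328] p [1083. -260.  602.] tilt 1.124 az -0.26 el [408. -37. 582.] wr [ 776. -178.  754.]
-0.2 0.72 22 err 0.093 q [-0.384  0.62   0.19   0.123  1.189  1.338] p [ 965. -227.  761.] tilt 1.149 az -0.26 el [330. -14. 655.] wr [ 654. -145.  905.]
-0.2 1.1 22 err 0.093 q [-0.406  0.46   0.19   0.138  1.35   1.345] p [ 854. -195.  857.] tilt 1.148 az -0.26 el [262.   8. 699.] wr [ 543. -113. 1002.]
```

```bash
python3 - <<'E'
from now import *
n=q;d=np.array([.7,.05,.85]);d/=np.linalg.norm(d)
for i in range(24):
    s=(fk(n)[1].inv().apply(d)*100).round(0)
    if i%4==0: t=s;print(t)
    n=call(n,[[*t,0,4]])
show(n)
E
```

```text
9.2 [ 0.3 -0.5  0.1]
q [-0.257  0.591  0.187 -0.052  1.998  1.43 ] p [ 765. -104.  596.] tilt 0.368 az -0.39 el [316.  31. 664.] wr [647. -56. 925.]
[ 85.  -8. -51.]
[ 92.  -8. -39.]
[ 96.  -8. -26.]
[ 99.  -8. -12.]
[100.  -8.   3.]
[98. -8. 17.]
q [-0.153  0.503  0.19  -0.016  1.235  1.505] p [912. -34. 854.] tilt 1.214 az -0.17 el [272.  70. 689.] wr [586.  22. 978.]
```

carry_out:
  series:
    - [86,-8,-50,0,4]

```text
t: 9.3
eef_pos: [770.9, -100.2, 605.1]
tcp_rot: [2.961, -0.217, 0.577]
wrist_force: [-0.5, -0.3, -0.5]
gripper_width: 0.467
grip_force: 0.0
```

carry_out:
  series:
    - [88,-8,-47,0,4]

```text
t: 9.4
eef_pos: [778.0, -95.8, 613.2]
tcp_rot: [2.95, -0.213, 0.625]
wrist_force: [-0.2, -0.3, -0.2]
gripper_width: 0.467
grip_force: 0.0
```

carry_out:
  series:
    - [90,-8,-44,0,4]

```text
t: 9.5
eef_pos: [785.4, -92.1, 621.3]
tcp_rot: [2.937, -0.21, 0.674]
wrist_force: [-0.4, 0.0, -0.4]
gripper_width: 0.47
grip_force: 0.0
```

carry_out:
  series:
    - [91,-8,-41,0,4]

```text
t: 9.6
eef_pos: [792.9, -88.7, 629.6]
tcp_rot: [2.924, -0.206, 0.722]
wrist_force: [0.0, 0.4, 0.0]
gripper_width: 0.467
grip_force: 0.0
```

carry_out:
  series:
    - [92,-8,-38,0,4]

```text
t: 9.7
eef_pos: [800.4, -85.5, 638.2]
tcp_rot: [2.909, -0.203, 0.771]
wrist_force: [0.4, -0.6, 0.0]
gripper_width: 0.469
grip_force: 0.0
```

carry_out:
  series:
    - [94,-8,-35,0,4]

```text
t: 9.8
eef_pos: [808.1, -82.5, 647.0]
tcp_rot: [2.894, -0.199, 0.821]
wrist_force: [-0.4, 0.7, 0.7]
gripper_width: 0.47
grip_force: 0.0
```

carry_out:
  series:
    - [95,-8,-31,0,4]

```text
t: 9.9
eef_pos: [816.2, -79.7, 655.8]
tcp_rot: [2.878, -0.196, 0.871]
wrist_force: [-0.5, 0.2, 0.1]
gripper_width: 0.47
grip_force: 0.0
```

carry_out:
  series:
    - [96,-8,-28,0,4]

```text
t: 10.0
eef_pos: [824.3, -77.0, 664.6]
tcp_rot: [2.861, -0.192, 0.921]
wrist_force: [-0.1, -1.0, 0.2]
gripper_width: 0.47
grip_force: 0.0
```

carry_out:
  series:
    - [97,-8,-24,0,4]

```text
t: 10.1
eef_pos: [832.8, -74.4, 673.5]
tcp_rot: [2.843, -0.188, 0.97]
wrist_force: [0.1, -0.0, 0.1]
gripper_width: 0.465
grip_force: 0.0
```

carry_out:
  series:
    - [98,-8,-21,0,4]

```text
t: 10.2
eef_pos: [841.3, -72.0, 682.2]
tcp_rot: [2.825, -0.184, 1.02]
wrist_force: [0.7, 0.1, -0.1]
gripper_width: 0.463
grip_force: 0.0
```

carry_out:
  series:
    - [98,-8,-17,0,4]

```text
t: 10.3
eef_pos: [850.0, -69.7, 691.1]
tcp_rot: [2.805, -0.18, 1.069]
wrist_force: [0.2, 0.1, 0.1]
gripper_width: 0.47
grip_force: 0.0
```

carry_out:
  series:
    - [99,-8,-14,0,4]

```text
t: 10.4
eef_pos: [858.6, -67.5, 700.0]
tcp_rot: [2.785, -0.176, 1.118]
wrist_force: [-0.6, 0.7, 0.6]
gripper_width: 0.469
grip_force: 0.0
```

```bash
python3 - <<'E'
from now import *
n=q;d=np.array([.7,.05,.85]);d/=np.linalg.norm(d)
for i in range(12):
    s=(fk(n)[1].inv().apply(d)*100).round(0)
    print(s);n=call(n,[[*s,0,4]]);show(n)
E
```

```text
10.4 [-0.6  0.7  0.6]
q [-0.193  0.547  0.188 -0.035  1.633  1.488] p [858. -67. 700.] tilt 0.773 az -0.24 el [294.  55. 677.] wr [619.  -8. 952.]
[ 99.  -8. -13.]
q [-0.189  0.545  0.19  -0.034  1.598  1.49 ] p [866. -65. 710.] tilt 0.809 az -0.24 el [293.  57. 678.] wr [617.  -5. 953.]
[99. -8. -9.]
q [-0.185  0.543  0.19  -0.032  1.563  1.493] p [874. -63. 720.] tilt 0.845 az -0.23 el [292.  58. 678.] wr [616.  -3. 954.]
[100.  -8.  -6.]
q [-0.182  0.542  0.19  -0.031  1.528  1.495] p [881. -60. 730.] tilt 0.881 az -0.22 el [292.  59. 678.] wr [616.  -1. 954.]
[100.  -8.  -2.]
q [-0.179  0.542  0.19  -0.029  1.492  1.497] p [889. -58. 740.] tilt 0.917 az -0.21 el [291.  60. 678.] wr [615.   2. 955.]
[100.  -8.   2.]
q [-0.175  0.543  0.19  -0.027  1.456  1.499] p [897. -56. 750.] tilt 0.953 az -0.21 el [291.  61. 678.] wr [616.   3. 954.]
[100.  -8.   5.]
q [-0.172  0.543  0.19  -0.026  1.419  1.5  ] p [905. -54. 760.] tilt 0.989 az -0.20 el [291.  62. 678.] wr [616.   5. 954.]
[99. -8.  9.]
q [-0.17   0.544  0.19  -0.024  1.382  1.501] p [913. -52. 770.] tilt 1.025 az -0.20 el [292.  62. 678.] wr [617.   7. 953.]
[99. -8. 12.]
q [-0.167  0.545  0.19  -0.022  1.345  1.502] p [920. -50. 780.] tilt 1.061 az -0.19 el [292.  63. 677.] wr [618.   8. 953.]
[98. -8. 16.]
q [-0.165  0.547  0.19  -0.02   1.308  1.503] p [928. -48. 790.] tilt 1.097 az -0.19 el [293.  64. 677.] wr [619.   9. 951.]
[98. -8. 20.]
q [-0.162  0.55   0.19  -0.017  1.27   1.503] p [935. -47. 800.] tilt 1.132 az -0.18 el [294.  64. 676.] wr [621.  11. 950.]
[97. -8. 23.]
q [-0.16   0.552  0.19  -0.015  1.232  1.504] p [942. -45. 810.] tilt 1.167 az -0.18 el [295.  65. 675.] wr [623.  12. 948.]
[96. -8. 26.]
q [-0.158  0.555  0.19  -0.012  1.194  1.503] p [949. -43. 820.] tilt 1.202 az -0.17 el [296.  65. 675.] wr [625.  13. 947.]
```

carry_out:
  series:
    - [99,-8,-12,0,4]

```text
t: 10.5
eef_pos: [866.7, -65.2, 709.4]
tcp_rot: [2.765, -0.171, 1.167]
wrist_force: [-0.4, -0.0, -0.6]
gripper_width: 0.468
grip_force: 0.0
```

carry_out:
  series:
    - [99,-8,-9,0,4]

```text
t: 10.6
eef_pos: [874.6, -63.0, 719.2]
tcp_rot: [2.743, -0.167, 1.215]
wrist_force: [-0.6, -0.6, 0.3]
gripper_width: 0.468
grip_force: 0.0
```

carry_out:
  series:
    - [100,-8,-6,0,4]

```text
t: 10.7
eef_pos: [882.3, -60.8, 729.2]
tcp_rot: [2.72, -0.163, 1.264]
wrist_force: [0.7, 0.1, 0.4]
gripper_width: 0.465
grip_force: 0.0
```

carry_out:
  series:
    - [100,-8,-2,0,4]

```text
t: 10.8
eef_pos: [890.1, -58.7, 739.1]
tcp_rot: [2.697, -0.158, 1.312]
wrist_force: [0.6, -0.1, 0.2]
gripper_width: 0.469
grip_force: 0.0
```

carry_out:
  series:
    - [100,-8,2,0,4]

```text
t: 10.9
eef_pos: [898.1, -56.8, 748.8]
tcp_rot: [2.673, -0.153, 1.359]
wrist_force: [0.2, 0.0, -0.5]
gripper_width: 0.472
grip_force: 0.0
```

carry_out:
  series:
    - [100,-8,5,0,4]

```text
t: 11.0
eef_pos: [905.9, -54.8, 758.5]
tcp_rot: [2.649, -0.148, 1.406]
wrist_force: [0.8, 0.1, 0.4]
gripper_width: 0.468
grip_force: 0.0
```

carry_out:
  series:
    - [99,-8,8,0,4]

```text
t: 11.1
eef_pos: [913.4, -52.9, 768.3]
tcp_rot: [2.624, -0.144, 1.452]
wrist_force: [-0.9, 0.3, 0.3]
gripper_width: 0.468
grip_force: 0.0
```

carry_out:
  series:
    - [99,-8,12,0,4]

```text
t: 11.2
eef_pos: [920.8, -51.1, 778.2]
tcp_rot: [2.598, -0.139, 1.498]
wrist_force: [-0.5, 0.4, -0.6]
gripper_width: 0.467
grip_force: 0.0
```

carry_out:
  series:
    - [98,-8,15,0,4]

```text
t: 11.3
eef_pos: [928.1, -49.2, 787.9]
tcp_rot: [2.571, -0.134, 1.544]
wrist_force: [-1.1, -0.1, 0.5]
gripper_width: 0.469
grip_force: 0.0
```

carry_out:
  series:
    - [98,-8,18,0,4]

```text
t: 11.4
eef_pos: [935.0, -47.3, 797.8]
tcp_rot: [2.544, -0.129, 1.588]
wrist_force: [0.5, 0.2, 0.3]
gripper_width: 0.466
grip_force: 0.0
```

carry_out:
  series:
    - [97,-8,22,0,4]

```text
t: 11.5
eef_pos: [941.8, -45.5, 807.6]
tcp_rot: [2.517, -0.123, 1.632]
wrist_force: [-0.3, 0.2, -0.7]
gripper_width: 0.469
grip_force: 0.0
```

```bash
cat > p6.py <<'E'
from now import *
def leg(q,w,n,v=True):
    s=(fk(q)[1].inv().apply(np.array(w)-fk(q)[0])/10).round(1);R0=fk(q)[1];dm=0
    for k in range(1,n+1):
        m=call(q,[[*s,0,4]]*k);dm=max(dm,(fk(m)[1]*R0.inv()).magnitude())
    if v: print(s.tolist(),n,'maxdev %.3f end %.3f'%(dm,(fk(m)[1]*R0.inv()).magnitude()),end=' ');show(m)
    return m
if __name__=="__main__":
  for x,z,y0 in((650,380,-250),(700,380,-250),(600,380,-250),(650,420,-300),(600,420,-300)):
    print();m=q
    for w,n in(((x+50,y0,560),9),((x,y0,z),7),((x,150,z),10),((560,262,300),6),((490,265,150),6)): m=leg(m,w,n)
E
python3 p6.py
```

```text
11.5 [-0.3  0.2 -0.7]
q [-0.16   0.553  0.188 -0.016  1.243  1.504] p [941. -45. 807.] tilt 1.157 az -0.18 el [295.  64. 675.] wr [623.  11. 948.]

[-32.5, 21.9, -8.5] 9 maxdev 0.002 end 0.000 q [-0.731 -0.025  1.578  0.859  0.69   0.519] p [ 700. -250.  560.] tilt 1.157 az -0.18 el [ 64.  91. 755.] wr [ 382. -194.  702.]
[-18.5, -0.6, 2.7] 7 maxdev 0.000 end 0.000 q [-0.821  0.011  1.992  1.465  0.586 -0.245] p [ 650. -250.  380.] tilt 1.157 az -0.18 el [ 85.  71. 755.] wr [ 332. -193.  522.]
[0.3, -39.5, -6.4] 10 maxdev 0.176 end 0.176 q [-0.203 -0.087  2.11   2.795  0.22  -1.314] p [666.   3. 427.] tilt 1.327 az -0.13 el [-23. 118. 753.] wr [326.  46. 513.]
[-14.1, -25.4, -10.3] 6 maxdev 0.020 end 0.000 q [ 0.346  0.054  2.201  4.031  0.606 -2.304] p [604. 170. 353.] tilt 1.327 az -0.13 el [-10. 114. 754.] wr [264. 213. 438.]
[-22.2, -9.5, -7.2] 6 maxdev 0.000 end 0.000 q [ 0.789  0.592  2.347  4.109  1.207 -1.807] p [490. 265. 150.] tilt 1.327 az -0.13 el [132. 290. 664.] wr [151. 309. 235.]

[-30.5, 21.1, -4.0] 9 maxdev 0.003 end 0.000 q [-0.656  0.061  1.491  0.792  0.636  0.60
[... 2713 characters left out ...]
, 0.1] 7 maxdev 0.000 end 0.000 q [-1.015 -0.055  1.949  1.303  0.784 -0.13 ] p [ 600. -300.  420.] tilt 1.157 az -0.18 el [ 79.  83. 754.] wr [ 282. -244.  562.]
[0.4, -44.5, -7.2] 10 maxdev 0.080 end 0.080 q [-0.182 -0.242  2.076 -0.031  0.23   1.522] p [588.   2. 403.] tilt 1.078 az -0.19 el [-106.  132.  739.] wr [283.  61. 570.]
[-10.6, -26.0, -1.9] 6 maxdev 0.031 end 0.025 q [ 0.207 -0.13   2.105 -1.175  0.371  2.841] p [571. 112. 353.] tilt 1.054 az -0.19 el [-91.  94. 750.] wr [269. 170. 528.]
[-21.8, -15.4, 0.7] 6 maxdev 0.086 end 0.086 q [ 5.980e-01 -3.000e-03  2.078e+00 -1.220e+00  6.690e-01  3.120e+00] p [506. 230. 296.] tilt 0.969 az -0.19 el [-64.  91. 755.] wr [220. 284. 496.]
```

```bash
cat > p7.py <<'E'
from p6 import *
for x,z,ym,ye in((700,370,-130,200),(700,370,-80,220),(700,370,-40,220),(750,360,-80,220),(750,360,-40,200)):
    print();m=q
    for w,n in(((x+30,-250,540),9),((x,ym,z),7),((x-60,ye,z+0),10),((560,262,300),6),((490,265,150),6)): m=leg(m,w,n)
E
python3 p7.py
```

```text
11.5 [-0.3  0.2 -0.7]
q [-0.16   0.553  0.188 -0.016  1.243  1.504] p [941. -45. 807.] tilt 1.157 az -0.18 el [295.  64. 675.] wr [623.  11. 948.]

[-33.1, 21.3, -5.0] 9 maxdev 0.002 end 0.000 q [-0.685  0.032  1.567  0.866  0.624  0.51 ] p [ 730. -250.  540.] tilt 1.157 az -0.18 el [ 84.  75. 755.] wr [ 412. -193.  682.]
[-16.7, -12.7, 2.2] 7 maxdev 0.006 end 0.000 q [-0.477  0.033  1.998  1.675  0.276 -0.31 ] p [ 700. -130.  370.] tilt 1.157 az -0.18 el [ 67.  90. 755.] wr [382. -73. 511.]
[-2.2, -31.7, -10.7] 10 maxdev 0.104 end 0.093 q [-0.07   0.021  2.056  3.778  0.22  -2.24 ] p [689.  17. 383.] tilt 1.246 az -0.21 el [ 19. 110. 755.] wr [361.  86. 496.]
[-11.5, -22.4, -14.0] 6 maxdev 0.031 end 0.031 q [ 0.637  0.226  2.143  4.36   0.838 -2.409] p [566. 250. 289.] tilt 1.266 az -0.18 el [ 30. 160. 741.] wr [235. 311. 394.]
[-15.5, -1.4, -3.2] 6 maxdev 0.000 end 0.000 q [ 0.808  0.538  2.294  4.241  1.11  -1.94 ] p [490. 265. 150.] tilt 1.266 az -0.18 el [109. 275. 679.] wr [159. 327. 255.]

[-33.1, 21.3, -5.0] 9 maxdev 0.002 end 0.000 q [-0.685  0.032  1.567  0.866  0.624  0.51
[... 2650 characters left out ...]
462. -193.  682.]
[-17.5, -21.6, 1.2] 7 maxdev 0.068 end 0.068 q [-0.342  0.107  1.905  1.771  0.22  -0.346] p [754. -71. 383.] tilt 1.184 az -0.11 el [ 91.  85. 752.] wr [429. -35. 516.]
[-4.2, -26.5, -7.8] 10 maxdev 0.063 end 0.038 q [ 0.05   0.11   1.968  3.969  0.222 -2.382] p [724.  90. 371.] tilt 1.220 az -0.12 el [ 53. 114. 752.] wr [396. 131. 492.]
[-12.1, -15.8, -14.9] 6 maxdev 0.010 end 0.010 q [ 0.61   0.165  2.151  4.36   0.729 -2.446] p [562. 259. 296.] tilt 1.227 az -0.12 el [  9. 141. 748.] wr [232. 297. 414.]
[-16.1, -0.7, -1.8] 6 maxdev 0.000 end 0.000 q [ 0.756  0.488  2.339  4.133  1.038 -1.902] p [491. 265. 150.] tilt 1.227 az -0.12 el [107. 253. 692.] wr [161. 304. 269.]
```

carry_out:
  series:
    - [-33.1,21.3,-5,0,4]
    - [-33.1,21.3,-5,0,4]
    - [-33.1,21.3,-5,0,4]
    - [-33.1,21.3,-5,0,4]
    - [-33.1,21.3,-5,0,4]
    - [-33.1,21.3,-5,0,4]
    - [-33.1,21.3,-5,0,4]
    - [-33.1,21.3,-5,0,4]
    - [-33.1,21.3,-5,0,4]

```text
t: 12.4
eef_pos: [727.5, -251.9, 536.9]
tcp_rot: [2.52, -0.128, 1.625]
wrist_force: [0.5, 0.9, 0.3]
gripper_width: 0.469
grip_force: 0.0
```

carry_out:
  series:
    - [-16.6,-17.6,1.4,0,4]
    - [-16.6,-17.6,1.4,0,4]
    - [-16.6,-17.6,1.4,0,4]
    - [-16.6,-17.6,1.4,0,4]
    - [-16.6,-17.6,1.4,0,4]
    - [-16.6,-17.6,1.4,0,4]
    - [-16.6,-17.6,1.4,0,4]

```text
t: 13.1
eef_pos: [694.9, -85.7, 365.4]
tcp_rot: [2.531, -0.112, 1.641]
wrist_force: [0.1, 0.3, 0.2]
gripper_width: 0.473
grip_force: 0.0
```

```bash
python3 - <<'E'
from p6 import *
for e in((640,220,370),(660,200,380),(640,150,370)):
    print();m=q
    for w,n in((e,10),((560,262,300),6),((490,265,150),6)): m=leg(m,w,n)
E
```

```text
13.1 [0.1 0.3 0.2]
q [-0.392  0.015  2.029  1.786  0.219 -0.385] p [694. -86. 365.] tilt 1.155 az -0.16 el [ 50.  99. 755.] wr [375. -35. 507.]

[-1.5, -29.5, -9.4] 10 maxdev 0.098 end 0.071 q [-0.01   0.027  2.046  3.984  0.22  -2.419] p [686.  46. 376.] tilt 1.222 az -0.18 el [ 15. 111. 755.] wr [360. 107. 497.]
[-11.2, -19.9, -12.7] 6 maxdev 0.031 end 0.031 q [ 0.62   0.205  2.147  4.36   0.79  -2.422] p [565. 251. 288.] tilt 1.243 az -0.16 el [ 24. 153. 744.] wr [236. 304. 401.]
[-15.4, -1.3, -2.8] 6 maxdev 0.000 end 0.000 q [ 0.788  0.511  2.308  4.212  1.07  -1.939] p [490. 265. 150.] tilt 1.243 az -0.16 el [106. 263. 687.] wr [161. 319. 264.]

[0.2, -27.7, -7.8] 10 maxdev 0.109 end 0.079 q [-0.013  0.035  2.03   3.984  0.22  -2.421] p [693.  44. 381.] tilt 1.229 az -0.19 el [ 20. 111. 755.] wr [366. 106. 499.]
[-11.8, -19.9, -13.4] 6 maxdev 0.029 end 0.029 q [ 0.625  0.207  2.147  4.36   0.8   -2.419] p [565. 251. 289.] tilt 1.249 az -0.16 el [ 24. 154. 743.] wr [235. 306. 400.]
[-15.5, -1.3, -2.8] 6 maxdev 0.000 end 0.000 q [ 0.792  0.517  2.306  4.215  1.08  -1.936] p [490. 265. 150.] tilt 1.249 az -0.16 el [107. 266. 685.] wr [160. 320. 262.]

[-1.6, -22.6, -8.4] 10 maxdev 0.100 end 0.071 q [-0.011  0.01   2.062  3.984  0.22  -2.419] p [677.  46. 377.] tilt 1.222 az -0.18 el [  7. 111. 755.] wr [351. 107. 497.]
[-10.9, -20.0, -11.9] 6 maxdev 0.031 end 0.031 q [ 0.62   0.204  2.148  4.36   0.789 -2.422] p [565. 251. 288.] tilt 1.243 az -0.16 el [ 24. 153. 744.] wr [236. 304. 401.]
[-15.5, -1.3, -2.8] 6 maxdev 0.000 end 0.000 q [ 0.788  0.512  2.309  4.21   1.072 -1.936] p [490. 265. 150.] tilt 1.243 az -0.16 el [106. 264. 686.] wr [160. 318. 263.]
```

carry_out:
  series:
    - [-1.5,-29.5,-9.4,0,6]
    - [-1.5,-29.5,-9.4,0,6]
    - [-1.5,-29.5,-9.4,0,6]
    - [-1.5,-29.5,-9.4,0,6]
    - [-1.5,-29.5,-9.4,0,6]
    - [-1.5,-29.5,-9.4,0,6]
    - [-1.5,-29.5,-9.4,0,6]
    - [-1.5,-29.5,-9.4,0,6]
    - [-1.5,-29.5,-9.4,0,6]
    - [-1.5,-29.5,-9.4,0,6]

```text
t: 14.1
eef_pos: [689.3, 45.0, 383.0]
tcp_rot: [2.446, -0.13, 1.715]
wrist_force: [0.2, -0.1, 1.0]
gripper_width: 0.703
grip_force: 0.0
```

```bash
python3 - <<'E'
from p6 import *
print(fk(q)[1].as_matrix().round(3))
for e in((560,262,330),(570,230,320),(600,200,350)):
    print();m=q
    for w,n in((e,7),((450,270,180),6)): m=leg(m,w,n)
    print(fk(m)[1].as_matrix().round(3))
E
```

```text
14.1 [ 0.2 -0.1  1. ]
q [-0.012  0.025  2.039  3.983  0.219 -2.42 ] p [688.  45. 382.] tilt 1.230 az -0.18 el [ 15. 111. 755.] wr [361. 106. 500.]
[[ 0.342 -0.157  0.926]
 [ 0.017 -0.985 -0.173]
 [ 0.94   0.075 -0.334]]

[-8.9, -19.7, -13.9] 7 maxdev 0.046 end 0.046 q [ 0.603  0.16   2.144  4.36   0.769 -2.459] p [567. 246. 311.] tilt 1.263 az -0.15 el [  7. 140. 748.] wr [235. 296. 418.]
[-16.1, -1.7, -7.4] 6 maxdev 0.000 end 0.000 q [ 0.888  0.434  2.338  4.319  1.096 -1.996] p [450. 269. 180.] tilt 1.263 az -0.15 el [ 56. 244. 705.] wr [117. 320. 286.]
[[ 0.309 -0.13   0.942]
 [ 0.022 -0.989 -0.143]
 [ 0.951  0.065 -0.303]]

[-9.6, -16.8, -12.1] 7 maxdev 0.021 end 0.021 q [ 0.55   0.137  2.155  4.36   0.729 -2.484] p [572. 223. 311.] tilt 1.246 az -0.17 el [  4. 133. 750.] wr [243. 279. 424.]
[-16.3, -3.8, -8.0] 6 maxdev 0.001 end 0.001 q [ 0.89   0.423  2.32   4.36   1.077 -2.038] p [450. 269. 179.] tilt 1.246 az -0.17 el [ 52. 240. 708.] wr [121. 325. 292.]
[[ 0.326 -0.144  0.934]
 [ 0.019 -0.987 -0.159]
 [ 0.945  0.07  -0.319]]

[-5.8, -14.1, -9.8] 7 maxdev 0.021 end 0.021 q [ 0.44   0.084  2.118  4.36   0.619 -2.572] p [602. 194. 341.] tilt 1.246 az -0.17 el [ -7. 119. 753.] wr [272. 251. 453.]
[-20.0, -6.4, -10.3] 6 maxdev 0.002 end 0.002 q [ 0.89   0.424  2.321  4.36   1.079 -2.037] p [450. 269. 179.] tilt 1.247 az -0.17 el [ 52. 241. 708.] wr [121. 325. 292.]
[[ 0.325 -0.145  0.934]
 [ 0.02  -0.987 -0.16 ]
 [ 0.945  0.071 -0.318]]
```

carry_out:
  series:
    - [-9.6,-16.8,-12.1,0.07,8.5]
    - [-9.6,-16.8,-12.1,0.07,8.5]
    - [-9.6,-16.8,-12.1,0.07,8.5]
    - [-9.6,-16.8,-12.1,0.07,8.5]
    - [-9.6,-16.8,-12.1,0.07,8.5]
    - [-9.6,-16.8,-12.1,0.07,8.5]
    - [-9.6,-16.8,-12.1,0.07,8.5]

```text
t: 14.8
eef_pos: [574.0, 223.7, 311.3]
tcp_rot: [2.466, -0.203, 1.771]
wrist_force: [0.3, -0.5, -0.2]
gripper_width: 0.994
grip_force: 0.0
```

```bash
python3 - <<'E'
from p6 import *
print(fk(q)[1].as_matrix().round(4))
z=fk(q)[1].as_matrix()[:,2]
m=leg(q,np.array([508,262.5,160])+19*z,5)
print(fk(m)[1].as_matrix().round(3))
E
```

```text
14.8 [ 0.3 -0.5 -0.2]
q [ 0.551  0.138  2.155  4.357  0.728 -2.41 ] p [573. 224. 310.] tilt 1.246 az -0.17 el [  5. 133. 750.] wr [243. 279. 423.]
[[ 0.3156 -0.1651  0.9344]
 [-0.0498 -0.9863 -0.1575]
 [ 0.9476  0.0032 -0.3195]]
[-16.5, -2.8, 0.1] 5 maxdev 0.000 end 0.000 q [ 0.71   0.512  2.272  4.154  1.034 -1.892] p [526. 260. 154.] tilt 1.246 az -0.17 el [126. 255. 686.] wr [197. 315. 266.]
[[ 0.316 -0.165  0.934]
 [-0.05  -0.986 -0.157]
 [ 0.948  0.003 -0.319]]
```

carry_out:
  series:
    - [-16.5,-2.8,0.1,0,8.5]
    - [-16.5,-2.8,0.1,0,8.5]
    - [-16.5,-2.8,0.1,0,8.5]
    - [-16.5,-2.8,0.1,0,8.5]
    - [-16.5,-2.8,0.1,0,8.5]

```text
t: 15.3
eef_pos: [526.8, 257.7, 150.6]
tcp_rot: [2.468, -0.203, 1.761]
wrist_force: [-0.1, 0.4, -0.5]
gripper_width: 0.996
grip_force: 0.0
```

```bash
python3 - <<'E'
from h import *
a=vision.camera("side");b=vision.camera("top")
a=cv2.resize(cv2.cvtColor(a,4)[220:360,240:460],None,fx=2.7,fy=2.7,interpolation=2);b=cv2.resize(cv2.cvtColor(b,4)[150:350,200:340],None,fx=2.7,fy=2.7,interpolation=2)
print(a.shape,b.shape)
o=np.zeros((560,800,3),np.uint8);o[:378,:594]=a
cv2.imwrite("pics/s1.png",a);cv2.imwrite("pics/t1.png",b)
st()
E
```

```text
(378, 594, 3) (540, 378, 3)
15.4 q [ 0.708  0.511  2.272  4.156  1.033 -1.894] p [527.8 257.7 154.3] z [ 0.9335 -0.1611 -0.3204] x [ 0.3163 -0.0516  0.9473] F [-0.4 -0.3  0.8] T [0.06 0.4  0.03] w 84.9 0.0
```

View pics/s1.png

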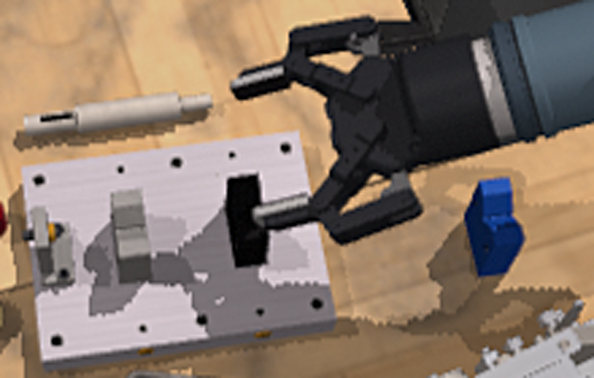

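View pics/t1.png

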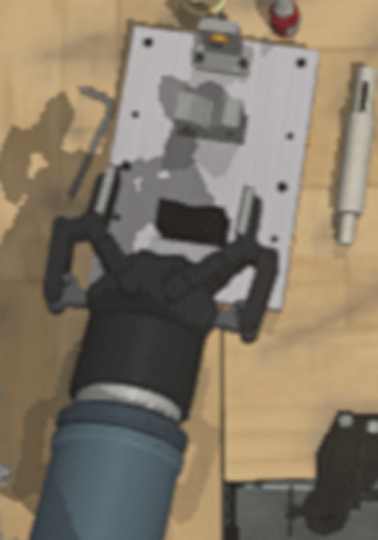

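The side crop shows the gripper reaching in from the robot's side with its fingers above the plate, clear of everything. The blue block at (495,230) lies under the path of the wrist link. The top crop shows the fingers straddling the black block at (193,222), with the arm axis well aligned to the fixture. To clear the blue block I want a slightly steeper tool, so I'll look for a short correction.

```bash
cat > p8.py <<'E'
from now import *
from multiprocessing import Pool
T=zt(1.11,-.16)
def e2(m): return np.arccos(np.clip(fk(m)[1].as_matrix()[:,2]@T,-1,1))
def run(W):
    m0=call(q,[[*(fk(q)[1].inv().apply(np.array(W)-fk(q)[0])/10),0,8]]*6)
    out=[]
    for e in np.arange(-1.4,1.5,.4):
        for a in np.arange(0,6.28,.52):
            d=np.array([np.cos(e)*np.cos(a),np.cos(e)*np.sin(a),np.sin(e)]);m=m0
            for k in range(1,6):
                m=push(m,d,1)
                if fk(m)[0][2]<130: break
                out.append((e2(m)+.004*k,k,W,d.round(2),m))
    return min(out,key=lambda t:t[0])
Ws=[(x,y,z) for x in(400,440,480,520) for y in(140,200,260) for z in(160,250,350)]
with Pool() as P: R=sorted(P.map(run,Ws),key=lambda t:t[0])
for r in R[:6]:
    print(round(r[0],3),r[1:4]);show(r[4]);print(fk(r[4])[1].as_matrix()[2].round(3))
import pickle;pickle.dump(R[:6],open('R.pkl','wb'))
E
timeout 400 python3 p8.py
python3 - <<'E'
from h import *
s=telemetry.get_state();M=Ro.from_rotvec(s['tcp_rot']).as_matrix();z=M[:,2]
for d in(120,140,160,180,200,220,240,260,280): print(d,proj("top",s['eef_pos']-d*z).round(0),proj("side",s['eef_pos']-d*z).round(0))
print("blue top",tri(("side",240+484/2.7,220+180/2.7),("top",257,316)).round(),[onz("side",240+u/2.7,220+v/2.7,66).round().tolist() for u,v in((481,182),(511,179),(489,222))])
E
```

```text
15.4 [-0.4 -0.3  0.8]
q [ 0.708  0.511  2.272  4.156  1.033 -1.894] p [527. 258. 153.] tilt 1.245 az -0.17 el [127. 254. 686.] wr [197. 315. 267.]
0.105 (4, (480, 140, 250), array([-0.51, -0.83, -0.2 ]))
q [-0.041 -0.389  2.58   3.844  0.276 -2.201] p [429.  31. 280.] tilt 1.169 az -0.23 el [-198.  119.  715.] wr [113. 106. 418.]
[ 0.92   0.021 -0.391]
0.105 (4, (520, 140, 250), array([-0.51, -0.83, -0.2 ]))
q [-0.137 -0.213  2.58   3.296  0.419 -1.697] p [476.  24. 265.] tilt 1.190 az -0.20 el [-97. 125. 743.] wr [156.  90. 396.]
[ 0.928  0.01  -0.372]
0.11 (3, (400, 140, 250), array([-0.03, -0.98, -0.2 ]))
q [ 0.169 -0.296  2.58   4.038  0.468 -2.275] p [426.  59. 277.] tilt 1.191 az -0.22 el [-172.   83.  732.] wr [106. 131. 407.]
[ 0.929  0.015 -0.371]
0.112 (4, (440, 140, 350), array([-0.43, -0.7 , -0.56]))
q [ 0.029 -0.532  2.58   4.331  0.239 -2.677] p [397.  45. 302.] tilt 1.194 az -0.21 el [-274.  103.  681.] wr [ 76. 113. 432.]
[ 0.93   0.016 -0.368]
0.112 (3, (440, 140, 250), array([-0.51, -0.83, -0.2 ]))
q [ 0.356 -0.327  2.58   4.352  0.582 -2.496] p [393.  71. 278.] tilt 1.185 az -0.23 el [-199.   44.  727.] wr [ 75. 146. 411.]
[ 0.926  0.023 -0.376]
0.113 (5, (520, 140, 160), array([-0.51, -0.83,  0.2 ]))
q [-0.157 -0.18   2.58   3.273  0.448 -1.674] p [482.  16. 259.] tilt 1.187 az -0.22 el [-77. 124. 746.] wr [163.  86. 392.]
[ 0.927  0.008 -0.374]
120 [253. 270.] [388. 260.]
140 [251. 280.] [399. 257.]
160 [248. 291.] [411. 254.]
180 [246. 303.] [422. 251.]
200 [243. 315.] [434. 248.]
220 [240. 327.] [446. 245.]
240 [237. 339.] [457. 241.]
260 [234. 352.] [469. 238.]
280 [231. 365.] [481. 235.]
blue top [339. 290.  56.] [[343.0, 296.0, 66.0], [321.0, 300.0, 66.0], [349.0, 326.0, 66.0]]
```

Block centre is about (508.5, 263), and gripping at z = 66 keeps the link roughly 9 mm above the blue block. Descending vertically.

carry_out:
  series:
    - [-4,-0.1,1.5,0,8.5]
    - [-6.5,-0.2,2.4,0,8.5]
    - [-8,-0.2,3,0,8.5]
    - [-8.8,-0.2,3.3,0,8.5]
    - [-8.8,-0.2,3.3,0,8.5]

```text
t: 15.9
eef_pos: [530.4, 258.7, 60.0]
tcp_rot: [2.465, -0.207, 1.767]
wrist_force: [-0.3, 0.2, 0.2]
gripper_width: 0.994
grip_force: 0.0
```

```bash
python3 - <<'E'
from h import *
st()
a=vision.camera("side");b=vision.camera("top")
a=cv2.resize(cv2.cvtColor(a,4)[230:350,270:460],None,fx=2.2,fy=2.2,interpolation=2);b=cv2.resize(cv2.cvtColor(b,4)[150:350,200:340],None,fx=2.7,fy=2.7,interpolation=2)
o=np.zeros((540,800,3),np.uint8);o[:264,:418]=a;o[:,420:798]=b
cv2.imwrite("pics/g1.png",o);st()
E
```

```text
15.9 q [ 0.706  0.775  2.266  4.048  1.181 -1.658] p [530.4 258.7  60. ] z [ 0.9333 -0.1613 -0.3208] x [ 0.3167 -0.0514  0.9471] F [-0.3  0.2  0.2] T [0.09 0.46 0.02] w 84.9 0.0
16.0 q [ 0.707  0.773  2.266  4.048  1.181 -1.658] p [530.1 258.9  60.9] z [ 0.9337 -0.1607 -0.3201] x [ 0.3159 -0.0515  0.9474] F [-0.6 -0.6  0.8] T [0.07 0.41 0.01] w 85.0 0.0
```

View pics/g1.png

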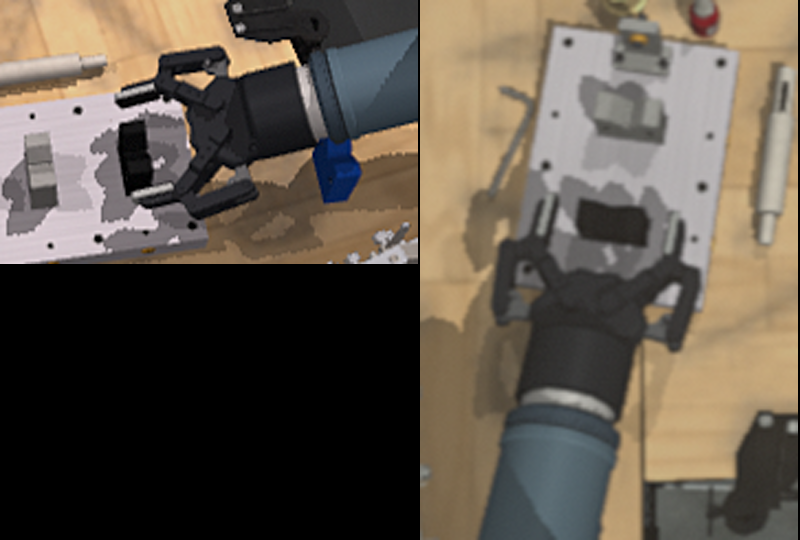

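The blue block is untouched at (337,172), and in the top half the fingers straddle the black block at (613,222) within about 1 mm of centre. Closing on it.

carry_out:
  series:
    - [0,0.1,0,0,5.5]
    - [0,0.1,0,0,4]
    - [0,0.1,0,0,4]
    - [0,0.1,0,0,4]
    - [0,0.1,0,0,4]
    - [0,0.1,0,0,4]
  grip_force: 90

```text
t: 16.6
eef_pos: [529.6, 260.0, 61.0]
tcp_rot: [2.466, -0.202, 1.772]
wrist_force: [-2.7, 5.4, 4.7]
gripper_width: 0.567
grip_force: 91.7
```

```bash
cat > rock.py <<'E'
from h import *
import sys
# pivot C = midpoint of balls (block coords), tool pose now; rows: (theta deg, lift mm) about tool z through C
def rows(C,p,M,seq):
    out=[]
    for th,l in seq:
        a=np.radians(th);R=Ro.from_rotvec(a*M[:,2])
        d=np.asarray(C)+R.apply(p-np.asarray(C))+[0,0,l]-p
        out.append(np.r_[M.T@d/10,a])
    return np.round(out,2)
E
python3 - <<'E'
from rock import *
st();s=telemetry.get_state();M=Ro.from_rotvec(s['tcp_rot']).as_matrix()
z=M[:,2]
C=s['eef_pos']-19*z;C=C-4*z;C[2]=17
print(C)
for r in rows(C,s['eef_pos'],M,[(t,l) for t,l in((0,3),(6,0),(-6,0),(6,3),(-6,3))]): print(r)
E
```

```text
16.6 q [ 0.707  0.775  2.268  4.043  1.184 -1.655] p [529.6 260.   61. ] z [ 0.9348 -0.1566 -0.3188] x [ 0.3149 -0.0498  0.9478] F [-2.7  5.4  4.7] T [0.25 0.06 0.64] w 48.4 91.7
[508.06621596 263.5832204   17.        ]
[ 0.28  0.   -0.1   0.  ]
[-0.03  0.51  0.    0.1 ]
[-0.03 -0.51  0.   -0.1 ]
[ 0.26  0.51 -0.1   0.1 ]
[ 0.26 -0.51 -0.1  -0.1 ]
```

carry_out:
  series:
    - [0.06,0.1,-0.02,0.02,4]
    - [0.11,0.22,-0.04,0.045,4]
    - [0.17,0.34,-0.06,0.07,4]
    - [0.22,0.44,-0.08,0.09,4]
    - [0.25,0.54,-0.1,0.11,4]

```text
t: 17.1
eef_pos: [528.1, 254.6, 62.7]
tcp_rot: [2.502, -0.342, 1.81]
wrist_force: [-0.9, 4.6, 2.0]
gripper_width: 0.568
grip_force: 92.0
```

```bash
python3 - <<'E'
from rock import *
st()
a=vision.camera("side")
a=cv2.resize(cv2.cvtColor(a,4)[240:370,230:400],None,fx=4,fy=4,interpolation=2)
cv2.imwrite("pics/r1.png",a);st()
E
```

```text
17.1 q [ 0.698  0.768  2.282  4.031  1.186 -1.54 ] p [528.1 254.6  62.7] z [ 0.9342 -0.1561 -0.3208] x [ 0.2972 -0.1569  0.9418] F [-0.9  4.6  2. ] T [-0.37  0.46  1.48] w 48.5 92.0
17.15 q [ 0.697  0.768  2.282  4.031  1.186 -1.538] p [528.1 254.5  62.7] z [ 0.9342 -0.1561 -0.3208] x [ 0.297  -0.1578  0.9417] F [-0.9  5.6  2.8] T [-0.07  0.23  1.51] w 48.5 92.2
```

View pics/r1.png

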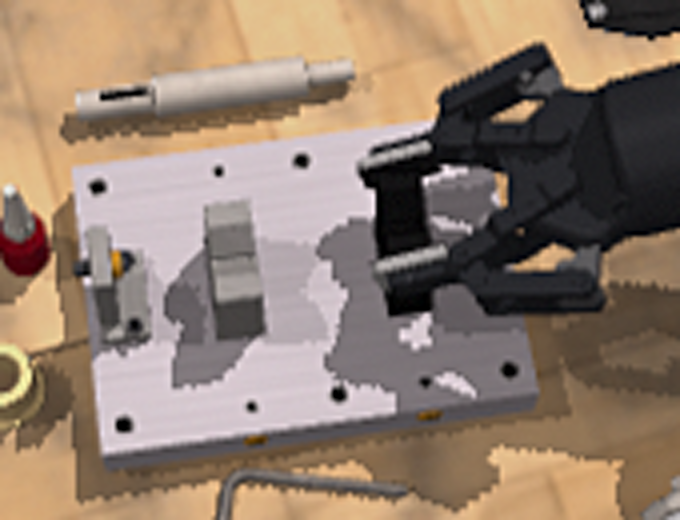

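The side crop shows the block tilted in the grip at (405,240), the plate flat and its holes at the same pixels as before, with low forces. I'll carry on with the opposite swing.

```bash
python3 - <<'E'
from rock import *
s=telemetry.get_state();M=Ro.from_rotvec(s['tcp_rot']).as_matrix()
C=[508.1,263.6,17]
d=lambda a:np.degrees(a)
for sg in(-1,):
  print(rows(C,s['eef_pos'],M,[(d(sg*.22*k/8),3.*k/8) for k in range(1,9)]).tolist())
# for following swing start from predicted pose
R=Ro.from_rotvec(-.22*M[:,2]);p=np.array(C)+R.apply(s['eef_pos']-C)+[0,0,3];M2=R.as_matrix()@M
print(rows(np.array(C),p,M2,[(d(.22*k/8),3.*k/8) for k in range(1,9)]).tolist())
E
```

```text
[[0.03, -0.14, -0.01, -0.03], [0.06, -0.28, -0.02, -0.06], [0.09, -0.43, -0.04, -0.08], [0.11, -0.57, -0.05, -0.11], [0.13, -0.71, -0.06, -0.14], [0.15, -0.85, -0.07, -0.16], [0.16, -0.99, -0.08, -0.19], [0.17, -1.13, -0.1, -0.22]]
[[0.03, 0.15, -0.01, 0.03], [0.06, 0.3, -0.02, 0.06], [0.08, 0.45, -0.04, 0.08], [0.1, 0.6, -0.05, 0.11], [0.12, 0.75, -0.06, 0.14], [0.13, 0.9, -0.07, 0.16], [0.14, 1.04, -0.08, 0.19], [0.14, 1.19, -0.1, 0.22]]
```

carry_out:
  series:
    - [0.04,-0.14,-0.01,-0.03,4]
    - [0.07,-0.28,-0.02,-0.06,4]
    - [0.11,-0.43,-0.04,-0.08,4]
    - [0.14,-0.57,-0.05,-0.11,4]
    - [0.17,-0.71,-0.06,-0.14,4]
    - [0.19,-0.85,-0.07,-0.16,4]
    - [0.21,-0.99,-0.08,-0.19,4]
    - [0.22,-1.13,-0.1,-0.22,4]
    - [0.22,-1.13,-0.1,-0.22,4]

```text
t: 18.05
eef_pos: [530.1, 265.4, 65.1]
tcp_rot: [2.43, -0.064, 1.722]
wrist_force: [-1.3, 6.1, -0.4]
gripper_width: 0.568
grip_force: 93.6
```

```bash
cat > chk.py <<'E'
from h import *
st()
a=vision.camera("side");a0=cv2.cvtColor(cv2.imread("pics/side0.png"),4)
g=lambda i:cv2.cvtColor(i,cv2.COLOR_RGB2GRAY)
for n,(x,y) in dict(h1=(254,287),h2=(261,346),h3=(357,332),stop=(262,300),bright=(288,300),bush=(231,337),drop=(236,297),key=(300,362),blue=(427,312)).items():
    t=g(a0)[y-9:y+10,x-9:x+10];r=g(a)[y-16:y+17,x-16:x+17]
    m=cv2.matchTemplate(r,t,cv2.TM_CCOEFF_NORMED);_,v,_,l=cv2.minMaxLoc(m);print(n,round(v,2),(l[0]-7,l[1]-7),end='; ')
print()
E
python3 chk.py
```

```text
18.05 q [ 0.717  0.759  2.257  4.063  1.164 -1.791] p [530.1 265.4  65.1] z [ 0.9333 -0.1569 -0.3229] x [0.3352 0.0588 0.9403] F [-1.3  6.1 -0.4] T [0.81 0.7  0.9 ] w 48.5 93.6
h1 0.84 (0, 0); h2 1.0 (0, 0); h3 0.63 (0, 1); stop 0.49 (0, 0); bright 0.43 (0, 0); bush 0.98 (0, 0); drop 0.89 (0, 0); key 1.0 (0, 0); blue 0.87 (0, 0);
```

carry_out:
  series:
    - [0.04,0.15,-0.01,0.03,4]
    - [0.07,0.3,-0.02,0.06,4]
    - [0.1,0.45,-0.04,0.08,4]
    - [0.13,0.6,-0.05,0.11,4]
    - [0.16,0.75,-0.06,0.14,4]
    - [0.18,0.9,-0.07,0.16,4]
    - [0.19,1.04,-0.09,0.19,4]
    - [0.2,1.19,-0.11,0.22,4]
    - [0.2,1.19,-0.11,0.22,4]

```text
t: 19.0
eef_pos: [528.0, 254.3, 67.7]
tcp_rot: [2.506, -0.343, 1.805]
wrist_force: [1.6, 5.5, -7.0]
gripper_width: 0.564
grip_force: 93.8
```

carry_out:
  series:
    - [0.04,-0.15,-0.01,-0.03,4]
    - [0.07,-0.3,-0.02,-0.06,4]
    - [0.1,-0.45,-0.04,-0.08,4]
    - [0.13,-0.6,-0.05,-0.11,4]
    - [0.16,-0.75,-0.06,-0.14,4]
    - [0.18,-0.9,-0.07,-0.16,4]
    - [0.19,-1.04,-0.09,-0.19,4]
    - [0.2,-1.19,-0.11,-0.22,4]
    - [0.2,-1.19,-0.11,-0.22,4]

```text
t: 19.9
eef_pos: [529.8, 264.1, 71.6]
tcp_rot: [2.429, -0.066, 1.719]
wrist_force: [0.9, 4.1, -3.8]
gripper_width: 0.569
grip_force: 94.1
```

```bash
python3 chk.py
```

```text
19.9 q [ 0.716  0.74   2.26   4.071  1.154 -1.806] p [529.8 264.1  71.6] z [ 0.9326 -0.1593 -0.3238] x [0.3364 0.059  0.9399] F [ 0.9  4.1 -3.8] T [0.78 0.99 0.64] w 48.6 94.1
h1 0.84 (0, 0); h2 1.0 (0, 0); h3 0.81 (0, 0); stop 0.49 (0, 0); bright 0.43 (0, 0); bush 0.98 (0, 0); drop 0.89 (0, 0); key 0.99 (0, 0); blue 0.86 (0, 0);
```

carry_out:
  series:
    - [0.04,0.15,-0.01,0.03,4]
    - [0.07,0.3,-0.02,0.06,4]
    - [0.1,0.45,-0.04,0.08,4]
    - [0.13,0.6,-0.05,0.11,4]
    - [0.16,0.75,-0.06,0.14,4]
    - [0.18,0.9,-0.07,0.16,4]
    - [0.19,1.04,-0.09,0.19,4]
    - [0.2,1.19,-0.11,0.22,4]
    - [0.2,1.19,-0.11,0.22,4]

```text
t: 20.85
eef_pos: [528.0, 252.4, 75.8]
tcp_rot: [2.501, -0.346, 1.807]
wrist_force: [-0.7, 5.3, -2.3]
gripper_width: 0.563
grip_force: 94.3
```

carry_out:
  series:
    - [0.04,-0.15,-0.01,-0.03,4]
    - [0.07,-0.3,-0.02,-0.06,4]
    - [0.1,-0.45,-0.04,-0.08,4]
    - [0.13,-0.6,-0.05,-0.11,4]
    - [0.16,-0.75,-0.06,-0.14,4]
    - [0.18,-0.9,-0.07,-0.16,4]
    - [0.19,-1.04,-0.09,-0.19,4]
    - [0.2,-1.19,-0.11,-0.22,4]
    - [0.2,-1.19,-0.11,-0.22,4]

```text
t: 21.75
eef_pos: [529.5, 262.2, 78.5]
tcp_rot: [2.427, -0.068, 1.717]
wrist_force: [-0.0, -0.4, -3.8]
gripper_width: 0.567
grip_force: 94.2
```

```bash
python3 chk.py; python3 - <<'E'
from rock import *
s=telemetry.get_state();M=Ro.from_rotvec(s['tcp_rot']).as_matrix()
# level target: tool y horizontal, about pivot at block centre; grasp point target over pocket, TCP z=61+34
th=-np.arcsin(np.clip(M[2,1]/np.hypot(M[2,0],M[2,1]),-1,1))
a=np.arctan2(M[2,1],M[2,0]);M2=(Ro.from_rotvec(a*M[:,2])).as_matrix()@M
print("turn",a,M2.round(3)[2]);print(M.T@(np.array([529.6,260,61+34])-s['eef_pos'])/10, M.T@(np.array([529.6,260,61+18])-s['eef_pos'])/10)
E
```

```text
21.75 q [ 0.715  0.721  2.263  4.08   1.144 -1.822] p [529.5 262.2  78.5] z [ 0.9321 -0.1629 -0.3236] x [0.3367 0.0595 0.9397] F [-0.  -0.4 -3.8] T [ 0.17  0.98 -0.02] w 48.4 94.2
h1 0.84 (0, 0); h2 1.0 (0, 0); h3 0.82 (0, 0); stop 0.49 (0, 0); bright 0.43 (0, 0); bush 0.98 (0, 0); drop 0.89 (0, 0); key 0.99 (0, 0); blue 0.86 (0, 0); 
turn 0.11590732069058413 [ 0.946  0.    -0.323]
[ 1.53218985  0.39734481 -0.48340068] [0.02835199 0.22225421 0.03410775]
```

carry_out:
  series:
    - [0.1,0.08,-0.01,0.04,4]
    - [0.2,0.18,-0.04,0.08,4]
    - [0.35,0.26,-0.08,0.116,4]
    - [0.6,0.29,-0.17,0.116,4]
    - [0.9,0.32,-0.27,0.116,4]
    - [1.2,0.36,-0.37,0.116,4]
    - [1.5,0.4,-0.46,0.116,4]
    - [1.7,0.42,-0.53,0.116,4]
    - [1.7,0.42,-0.53,0.116,4]
    - [1.7,0.42,-0.53,0.116,4]

```text
t: 22.8
eef_pos: [530.2, 261.2, 97.4]
tcp_rot: [2.468, -0.212, 1.767]
wrist_force: [0.6, -0.4, -2.8]
gripper_width: 0.568
grip_force: 94.1
```

```bash
python3 chk.py; python3 - <<'E'
from h import *
a=cv2.cvtColor(vision.camera("side"),4);b=cv2.cvtColor(vision.camera("top"),4)
o=np.zeros((520,800,3),np.uint8);o[:480,:480]=cv2.resize(a[255:375,240:360],None,fx=4,fy=4,interpolation=2);o[:448,480:800]=cv2.resize(b[160:272,230:310],None,fx=4,fy=4,interpolation=2)
cv2.imwrite("pics/f1.png",o)
E
```

```text
22.8 q [ 0.711  0.669  2.268  4.089  1.118 -1.744] p [530.2 261.2  97.4] z [ 0.933  -0.1605 -0.3222] x [ 0.3173 -0.0556  0.9467] F [ 0.6 -0.4 -2.8] T [0.13 0.95 0.02] w 48.5 94.1
h1 0.84 (0, 0); h2 1.0 (0, 0); h3 0.76 (0, 0); stop 0.49 (0, 0); bright 0.43 (0, 0); bush 0.98 (0, 0); drop 0.89 (0, 0); key 0.96 (0, 0); blue 0.85 (0, 0);
```

View pics/f1.png

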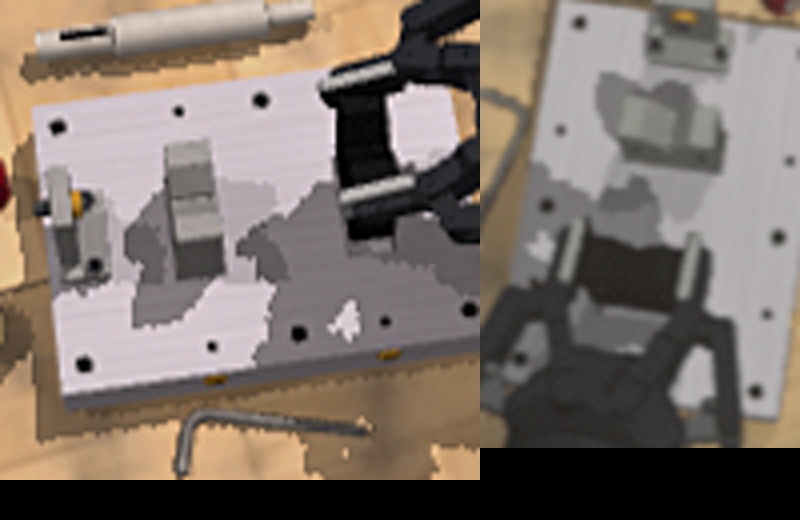

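```bash
python3 - <<'E'
from h import *
u=np.array([np.cos(.16),-np.sin(.16)]);v=np.array([-u[1],u[0]]);b=np.array([508.7,263.8])
for z in(26,34,39,42): print(z,[((proj("side",[*(b+x*u+25*v),z])-[240,255])*4).round(0).tolist() for x in(11,-11)])
E
```

```text
26 [[348.0, 249.0], [393.0, 243.0]]
34 [[349.0, 243.0], [394.0, 237.0]]
39 [[349.0, 240.0], [394.0, 233.0]]
42 [[350.0, 237.0], [395.0, 231.0]]
```

The block is level and about 16 mm above the plate, over its pocket. The plate and the other objects sit at their original pixels, and the wrist feels only the block's weight. Handing in.

```bash
python3 -c "
from workcell import order
print(order.sign_off())"
```

```text
the job is handed in; nothing more can be done
None
```

The black V-block came free after six side-to-side swings (about 6° each way) and is held level about 16 mm above the plate over its pocket; the fixture stayed flat and, in the camera checks, it and the other things stayed where they were. I handed it in at about 23 s.

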